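# Scoop, hang and blow off

## Task

Using the scoop, move all the wooden balls from the sloping catch tray into the wooden crate, without handling them with the gripper. Then hang the scoop by its handle bar across both prongs of the hook stand and let go of it, and last give the balls a burst of air: squeeze the blow gun's trigger fully and release it. Leave the other things on the bench where they are.

Things in the scene. Friction and masses are not known exactly. Their poses are not given: they have to be found in the camera images.
- tray: the catch tray: open plywood tray fixed to the bench, floor 240 mm long (its x) by 300 mm wide (its y), walls 8 mm thick. Origin: centre of the underside, on the bench; x points to the far end. The floor slopes down 0.0873 rad towards +x (30.5 mm above the bench at x = -120, 20 at 0, 9.5 at +120 mm). Wall tops 58 mm above the bench, near end (-x) 45 mm
- tray_foot (a point): the middle of the low far edge of the inner floor of the tray, where it meets the far wall, which leans outwards 25 degrees from upright (x = 120 mm in the tray); the balls roll down and lie in a row against this wall
- ball1: a turned wooden ball, 40 mm in diameter, 25 g (four to six are present); origin at its centre
- ball2: a turned wooden ball, 40 mm in diameter, 25 g (four to six are present); origin at its centre
- ball3: a turned wooden ball, 40 mm in diameter, 25 g (four to six are present); origin at its centre
- ball4: a turned wooden ball, 40 mm in diameter, 25 g (four to six are present); origin at its centre
- ball5: a turned wooden ball, 40 mm in diameter, 25 g (four to six are present); origin at its centre
- ball6: a turned wooden ball, 40 mm in diameter, 25 g (four to six are present); origin at its centre
- scoop: aluminium hand scoop with a wooden bar handle bridging over it, 0.25 kg, standing on the bench. Origin: on the underside, below the bar; x points to its open nose. Pan 140 mm long (x from -60 at the closed back to +80 mm at the lip), 100 mm wide, floor 2 mm and walls 3 mm thick, walls 45 mm high; the side walls end at x = +40 mm, the flat lip runs on beyond them
- scoop_grip (a point): the centre of the handle bar of the scoop, 115 mm above the underside: the bar is 20 mm square, 100 mm long along the y of the scoop, on a flat strap at each end (y = +-48 mm); between bar and pan walls is a window 60 mm high and 92 mm wide
- crate: the blow-off crate: an open wooden box 190 x 190 mm, 60 mm high, walls and floor 6 mm, 0.7 kg, loose on the bench in front of the gun's nozzle. Origin: centre of its underside
- gun: compressed-air blow gun, upside down in a clamp fixed to the bench: nozzle level, pointing along its x over the crate, pistol grip standing straight up. Origin: on the bench. The grip is 22 mm thick along x (x = -34 to -12 mm), 30 mm wide in y, from z = 100 to 215 mm; a short brass fitting on its top reaches 243 mm
- gun_pinch (a point): in the gun: the point halfway between the back face of the grip and the front face of the fully squeezed trigger, 165 mm above the bench; squeeze here, along the gun's x
- trigger (a joint): the gun's steel trigger, a blade 10 mm thick, 22 mm wide and 75 mm high that stands in front of (+x of) the grip, hinged at its foot 106 mm above the bench, sprung: 0 rad = released, 0.28 rad = fully squeezed towards the grip; about 6 N at the tip
- trigger_tip (a point): the front face (away from the grip) of the trigger blade, 60 mm above its hinge; released it stands 19 mm in front of the gun's origin, so grip and released trigger are 53 mm over all, 37 mm when squeezed
- rack: hook stand fixed to the bench: a post (22 mm square, at x = 115 mm, 152 mm high) with two parallel steel prongs pointing to its -x, 56 mm apart (y = +-28 mm), 10 mm thick, tops 150 mm above the bench, from x = 105 mm out to x = -25 mm, where the ends turn up (to x = -39 mm, 167 mm high). Origin: on the bench, below the seat
- rack_seat (a point): the middle between the two prongs, at the height of their tops, 115 mm in front of the post; the scoop bar hangs across both prongs, its centre then 10 mm above this point
- wax: bystander: a jar of wax, 70 mm across, 80 mm high, right at the back
- sander: bystander: a cork sanding block, 110 x 60 x 35 mm, at the right
- gouge: bystander: a turning tool lying at the back, 240 mm long
Mind the look-alikes: they are no part of the job. Leave any green or white look-alike of the ball5 alone.

How it is judged:
On the way, in this order (a step that is already met when the one before it is completed fails the run):
1. all the balls lie in the crate (x of ball1 in the frame of crate between -0.09 and 0.09 m and y of ball1 in the frame of crate between -0.09 and 0.09 m and z of ball1 in the frame of crate between 0.01 and 0.068 m and linear speed of each of ball1, ball2, ball3, ball4, ball5, ball6 below 0.05 m/s and x of ball2 in the frame of crate between -0.09 and 0.09 m and y of ball2 in the frame of crate between -0.09 and 0.09 m and z of ball2 in the frame of crate between 0.01 and 0.068 m and x of ball3 in the frame of crate between -0.09 and 0.09 m and y of ball3 in the frame of crate between -0.09 and 0.09 m and z of ball3 in the frame of crate between 0.01 and 0.068 m and x of ball4 in the frame of crate between -0.09 and 0.09 m and y of ball4 in the frame of crate between -0.09 and 0.09 m and z of ball4 in the frame of crate between 0.01 and 0.068 m and x of ball5 in the frame of crate between -0.09 and 0.09 m and y of ball5 in the frame of crate between -0.09 and 0.09 m and z of ball5 in the frame of crate between 0.01 and 0.068 m and x of ball6 in the frame of crate between -0.09 and 0.09 m and y of ball6 in the frame of crate between -0.09 and 0.09 m and z of ball6 in the frame of crate between 0.01 and 0.068 m and angle between crate's own z axis and vertical below 0.1 rad), for 0.3 s.
2. the scoop hangs by its bar on both prongs, let go (x of scoop_grip in the frame of rack_seat between -0.035 and 0.06 m and y of scoop_grip in the frame of rack_seat between -0.025 and 0.025 m and z of scoop_grip in the frame of rack_seat between 0 and 0.03 m and contact force between scoop and rack above 0.5 N and contact force between scoop and the fingers below 0.1 N and angle between scoop's own z axis and vertical below 0.5 rad and linear speed of scoop below 0.08 m/s), for 0.3 s.
3. the gun's trigger is squeezed fully (value of joint trigger above 0.22 rad), for 0.2 s.
4. the trigger is released (value of joint trigger below 0.04 rad), for 0.2 s.
At the end, for the whole second after the job is handed in: Every ball rests in the upright crate (centre within 90 mm of the crate's middle in its x and y, under 68 mm high); the scoop hangs still by its bar on the prongs (bar 0-30 mm above their tops, within 25 mm of mid, tilt under 0.5 rad), let go; trigger below 0.04 rad (all of step 1 and all of step 2 and value of joint trigger below 0.04 rad); the robot touches nothing.
It fails at once if a ball is pressed by the gripper's fingers (contact force between any of ball1, ball2, ball3, ball4, ball5, ball6 and the fingers above 2 N).
It fails at once if a bystander is moved more than 50 mm (distance of any of wax, sander, gouge from where it was at the start of the episode above 0.05 m).
Of ball1, ball2, ball3, ball4, ball5, ball6 only 4 to 6 are there at a start; the rules pass over those that are not, and their reading is None.
At some moment in a run one of ball1, ball2, ball3, ball4, ball5, ball6, crate may be knocked a few centimetres aside while the robot is not near it.
It also fails if it takes over 210 s, if anything falls off the work surface, if the arm or the gripper's body presses on something with over 40 N, if the wrist force passes 120 N, or if a joint passes its speed limit or range.

## Robot

A 6-joint arm with a two-finger parallel gripper is mounted at the origin on the work surface. World frame = base frame: x ahead of the robot, y to its left, z up, the work surface at z = 0. Lengths are in m, angles in rad, forces in N, time in s.
With the tool pointing down it reaches from about 0.3 to 0.875 m from the base axis. Payload 6.4 kg.
Tool frame: the origin (TCP) lies at the very end of the fingers, on their centre line; the grasp point (between the pads) lies 19 mm behind it; z points along the fingers, y is the line along which they close (so a half turn about z gives the same grasp; the last joint's range is limited). The gripper opens to 88 mm and grips with 3 to 60 N. Pads are 18 mm wide; open, the fingers measure 123 mm over their backs; the gripper's body (75 mm by 187 mm) begins 45 mm behind the grasp point.
Start: joints at [1.14, 0.181, 1.607, -0, 1.354, -0.206], TCP at [0.128, 0.561, 0.239] pointing down, gripper open.
Joint ranges: [-2.99, 2.99], [-0.89, 2.07], [0.3, 2.58], [-1.14, 4.28], [0, 2.63], [-3.12, 3.12]. Speed limits (rad/s): [2.57, 2.57, 3.01, 3.14, 3.14, 3.14].

## Interface

Orientations are given as [roll, pitch, yaw] about the fixed x, y, z axes, in that order (R = Rz(yaw) Ry(pitch) Rx(roll)).
In Python, from rig import status, capture, get_calibration, robot gives the robot as it stands. The module is installed in compiled form; this text tells all that it offers.
- The arm moves only by the tool servo_tool, never from a script. Its arguments are lists of equal length, an entry for each row: "rot": the turn, a rotation vector about the world's x, y, z as a fraction of full scale, a list of three; "dp": the shift along the world's x, y, z as a fraction of full scale, a list of three; "gripper": the opening, from -1 (shut) to 1 (fully open). In form: {"rot": [[wx, wy, wz], ...], "dp": [[x, y, z], ...], "gripper": [gripper, ...]}. A call has exactly 10 rows; each row is the pose to reach, as a shift and turn from the pose commanded when the call began, turning the shorter way round; what a row does not reach only later rows make up. Full scale, the value 1, is 0.4 m for a shift and 2 pi rad for a turn. A row lasts 1/10 s, in which the tool goes at most 50 mm and 8.59 degrees, less where a joint would pass 70% of its speed; a pose out of reach is approached as far as the arm can. A call with a number of a shift or a turn outside -1 to 1 is refused whole. A call with a gripper value outside its range is refused whole. The fingers move at their own pace and stop on an object; "grip_force" is the grip in N (left out, the last holds). Time passes only in rows, so rows that repeat a pose let the fingers close, or fill a call up. It gives the time, the measured TCP pose, the force, the opening and the grip force at its end, in the units of the state.
- status.state(): the state, without advancing time (a new reading comes with each control period).
- capture(name): name is "scene" or "top" or "wrist"; returns the picture (420x560x3 uint8, red, green, blue); there is no depth.
- get_calibration(name): a dict with "camera_matrix" (3x3 intrinsics, pixels), "pose" (4x4, takes a point from camera to world coordinates). Camera axes: x right, y down, z forward; pixel columns grow to the right and rows downward; lengths in m; the calibration is good to about 2 mm. A picture is of the moment at which its call begins: read the wrist's pose just before it. get_calibration takes no time and is no camera call; for the wrist camera it gives the pose at the moment of the call.
- robot.job_done(): hands the job in; it is judged then, once.
The state is a dict: "time_s": time; "qpos": joint angles; "qvel": joint speeds; "joint_efforts": joint torques, N m; "eef_pos": TCP position; "tcp_rot": TCP orientation; "wrist_force": force on the tool from outside, world axes, zero at the start; "torque": the same for the moment, N m; "finger_gap": finger opening in m; "gripper_force": force on a finger pad.
Only numpy, scipy, OpenCV 4.12 (cv2) and the standard library are available. Lean on these libraries where they do the work, as an engineer would, in place of code of your own. Each camera call takes 0.05 s, during which the arm holds its last target. There are 200 camera calls.

## Working session

There is one attempt and no reset: what is moved stays moved. The work goes in short steps, Python scripts to look and compute and a tool call to move; the robot and the scene stay as the last step left them, time stands still between calls to the robot, and variables do not carry over. Pictures are saved under pics/ and viewed, at most 14 in all, crops included, and the job is handed in when it is done.

Besides the shell and the picture viewer there is one more tool, called as a command line: name --argument value ..., lists and objects as JSON in quotes. servo_tool: Moves the arm, as the interface text tells. Its arguments: {"type":"object","properties":{"rot":{"type":"array"},"dp":{"type":"array"},"gripper":{"type":"array"},"grip_force":{"type":"number"}},"required":["rot","dp","gripper"]}

```bash
ls; mkdir -p pics
python3 - <<'E'
from rig import status, capture, get_calibration
import cv2,numpy as np
s=status.state();print(s)
for n in("scene","top"):
    im=capture(n);cv2.imwrite(f"pics/{n}0.png",im[:,:,::-1]);c=get_calibration(n);print(n,np.round(c["camera_matrix"],1).tolist(),np.round(c["pose"],3).tolist())
E
```

```text
pics
{'time_s': 0.0, 'qpos': array([ 1.13970098e+00,  1.81554964e-01,  1.60800350e+00, -1.06328636e-05,
        1.35381116e+00, -2.06298622e-01]), 'qvel': array([-0.00047528, -0.00114487, -0.00137977,  0.00063682,  0.00047239,
        0.00167792]), 'joint_efforts': array([-1.70189264e-04, -4.33855999e+01, -3.41854405e+01,  7.02944328e-02,
        3.81062343e-02, -1.73284293e-04]), 'eef_pos': array([0.12792592, 0.5600323 , 0.2378045 ]), 'tcp_rot': array([-3.13985123e+00, -3.53833656e-04,  2.91679791e+00]), 'wrist_force': array([-0.37308085,  0.28551946, -0.21616608]), 'torque': array([ 0.01096989, -0.0133767 , -0.03656569]), 'gripper_force': 0.0, 'finger_gap': 0.08825437666267207}
scene [[425.8, 0.0, 276.3], [0.0, 425.8, 205.1], [0.0, 0.0, 1.0]] [[-0.858, 0.368, -0.358, 1.099], [0.513, 0.606, -0.607, 0.854], [-0.007, -0.705, -0.709, 1.085], [0.0, 0.0, 0.0, 1.0]]
top [[471.1, 0.0, 284.3], [0.0, 471.1, 215.9], [0.0, 0.0, 1.0]] [[0.007, -0.992, 0.125, 0.457], [-1.0, -0.008, -0.009, 0.068], [0.01, -0.125, -0.992, 1.359], [0.0, 0.0, 0.0, 1.0]]
```

View pics/scene0.png

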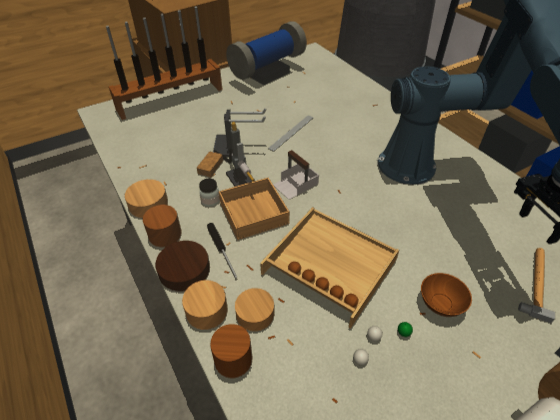

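View pics/top0.png

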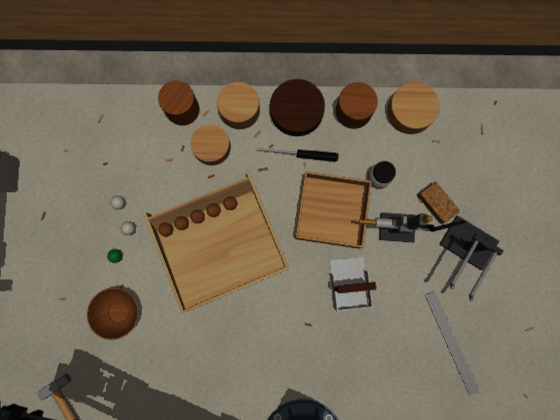

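The scene has five brown balls in a row at the tray's far wall, top view (166,229)–(230,203). The scoop is at (352,285), the crate at (334,210), the gun at (395,222) and the rack at (465,255). I'll zoom in to get exact pixels.

Run:
```python
import cv2
im=cv2.imread("pics/top0.png")
a=cv2.resize(im[165:315,325:515],None,fx=4,fy=4,interpolation=cv2.INTER_CUBIC);cv2.imwrite("pics/c1.png",a)
im=cv2.imread("pics/scene0.png")
a=cv2.resize(im[95:235,190:330],None,fx=4,fy=4,interpolation=cv2.INTER_CUBIC);cv2.imwrite("pics/c2.png",a)
```

```text
(no output)
```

View pics/c1.png

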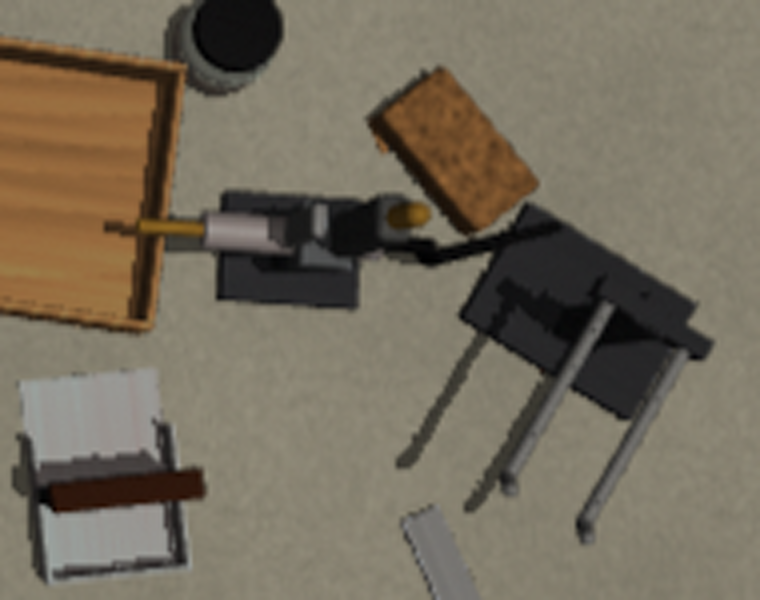

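View pics/c2.png

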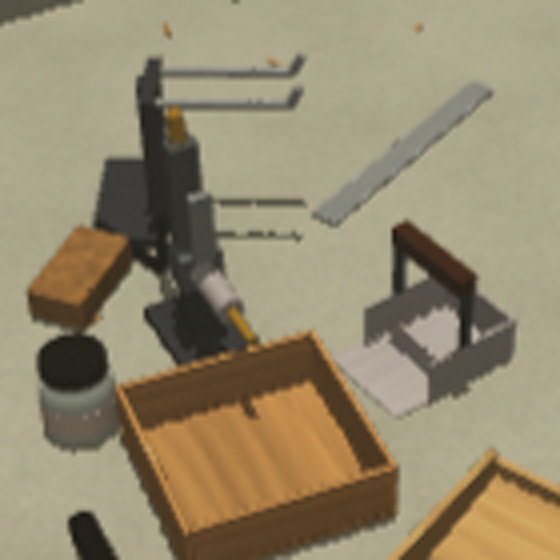

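Crop c1: bar centre about (127,490), prong tips (508,485) and (583,530), and the gun's brass fitting (418,213). The gun's grip is the dark block around (360,225), with the nozzle pointing left. Next is a crop of the tray.

```bash
python3 - <<'E'
import cv2
im=cv2.imread("pics/top0.png")
a=cv2.resize(im[168:318,140:300],None,fx=4,fy=4,interpolation=cv2.INTER_CUBIC);cv2.imwrite("pics/c3.png",a)
E
cat > h.py <<'E'
import numpy as np, cv2
from rig import status, capture, get_calibration
def ray(n,uv,cal=None):
    c=cal or get_calibration(n);P=np.array(c["pose"]);K=np.array(c["camera_matrix"])
    d=P[:3,:3]@np.linalg.inv(K)@np.array([uv[0],uv[1],1.]);return P[:3,3],d
def onz(n,uv,z,cal=None):
    o,d=ray(n,uv,cal);return o+d*(z-o[2])/d[2]
def tri(n1,uv1,n2,uv2):
    o1,d1=ray(n1,uv1);o2,d2=ray(n2,uv2)
    t=np.linalg.lstsq(np.c_[d1,-d2],o2-o1,rcond=None)[0];a=o1+t[0]*d1;b=o2+t[1]*d2
    return (a+b)/2,np.linalg.norm(a-b)
def proj(n,p,cal=None):
    c=cal or get_calibration(n);P=np.array(c["pose"]);q=np.array(c["camera_matrix"])@(P[:3,:3].T@(np.array(p)-P[:3,3]));return q[:2]/q[2]
def balls(im,lo=60,hi=800):
    h=cv2.cvtColor(im,cv2.COLOR_RGB2HSV);m=cv2.inRange(h,(0,130,30),(13,255,190))
    n,l,s,c=cv2.connectedComponentsWithStats(m)
    return [(s[i][4],c[i].round(1).tolist()) for i in range(1,n) if lo<s[i][4]<hi]
E
python3 - <<'E'
from h import *
f=lambda c,r:(325+c/4-.4,165+r/4-.4)
g=lambda c,r:(190+c/4-.4,95+r/4-.4)
for nm,z,pts in [("bar",.125,[(52,480),(203,470),(50,508),(205,494)]),("scooplip",.002,[(20,383),(157,370)]),("scoopback",.047,[(50,580),(187,567)]),("prongtip",.167,[(510,480),(585,526)]),("prongbase",.15,[(608,305),(688,350)]),("crate",.06,[(183,66),(150,328)]),("fit",.243,[(418,213)]),("gunbase",.0,[(222,192),(217,298),(355,307)]),("nozzle",.09,[(140,227),(205,230)])]:
    for p in pts: print(nm,p,onz("top",f(*p),z).round(3))
for nm,a,b in [("fit",(418,213),(175,112)),("tipA",(508,482),(297,95)),("tipB",(585,526),(299,62)),("barR",(203,482),(402,232)),("barL",(52,495),(470,285))]:
    print(nm,tri("top",f(*a),"scene",g(*b)))
for n in("top","scene"): print(n,balls(cv2.imread(f"pics/{n}0.png")[:,:,::-1],20))
E
```

```text
bar (52, 480) [ 0.434 -0.082  0.125]
bar (203, 470) [ 0.441 -0.18   0.125]
bar (50, 508) [ 0.416 -0.08   0.125]
bar (205, 494) [ 0.425 -0.181  0.125]
scooplip (20, 383) [ 0.5   -0.074  0.002]
scooplip (157, 370) [ 0.51  -0.173  0.002]
scoopback (50, 580) [ 0.364 -0.09   0.047]
scoopback (187, 567) [ 0.374 -0.184  0.047]
prongtip (510, 480) [ 0.436 -0.365  0.167]
prongtip (585, 526) [ 0.408 -0.411  0.167]
prongbase (608, 305) [ 0.548 -0.439  0.15 ]
prongbase (688, 350) [ 0.52  -0.489  0.15 ]
crate (183, 66) [ 0.721 -0.184  0.06 ]
crate (150, 328) [ 0.537 -0.158  0.06 ]
fit (418, 213) [ 0.595 -0.288  0.243]
gunbase (222, 192) [ 0.64  -0.223  0.   ]
gunbase (217, 298) [ 0.562 -0.218  0.   ]
gunbase (355, 307) [ 0.557 -0.318  0.   ]
nozzle (140, 227) [ 0.603 -0.147  0.09 ]
nozzle (205, 230) [ 0.602 -0.191  0.09 ]
fit (array([ 0.59529496, -0.28760804,  0.24432037]), np.float64(9.260245080649641e-05))
tipA (array([ 0.43403815, -0.36467023,  0.16205503]), np.float64(0.0022404431585099074))
tipB (array([ 0.40641191, -0.41067223,  0.16460956]), np.float64(0.0039146453497253065))
barR (array([ 0.43132831, -0.18010495,  0.11903144]), np.float64(0.0037347322361229634))
barL (array([ 0.42275429, -0.08118923,  0.12312017]), np.float64(0.002832404789260095))
top [(np.int32(139), [229.7, 202.9]), (np.int32(138), [212.9, 209.6]), (np.int32(142), [197.0, 216.1]), (np.int32(142), [181.0, 222.8]), (np.int32(146), [165.2, 229.1]), (np.int32(251), [356.3, 287.2])]
scene [(np.int32(67), [298.0, 157.8]), (np.int32(98), [294.2, 266.9]), (np.int32(106), [308.4, 275.1]), (np.int32(109), [322.0, 283.0]), (np.int32(116), [336.5, 291.3]), (np.int32(120), [351.1, 299.7])]
```

View pics/c3.png

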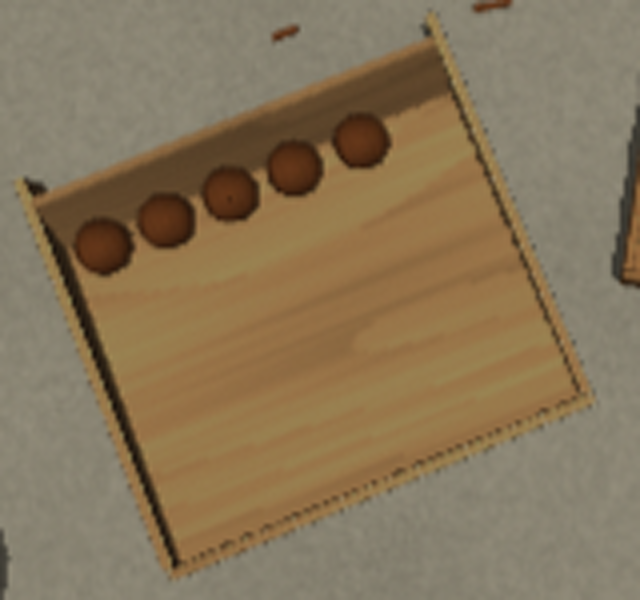

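Run:
```python
from h import *
f=lambda c,r:(140+c/4-.4,168+r/4-.4)
P={}
for nm,z,p in [("nl",.045,(175,576)),("nr",.045,(592,401)),("fl",.058,(22,182)),("fr",.058,(433,15)),("footL",.0095,(70,243)),("footR",.0095,(450,93))]:
    P[nm]=onz("top",f(*p),z);print(nm,P[nm].round(3))
a=lambda v:np.degrees(np.arctan2(v[1],v[0]))
print("yaw", a(P["fl"]-P["nl"]),a(P["fr"]-P["nr"]),a(P["nl"]-P["nr"])-90,a(P["fl"]-P["fr"])-90)
T=balls(capture("top"),60);
T=sorted([c for s,c in T if c[0]<300]);S=sorted([c for s,c in balls(capture("scene")) if c[1]>250])
B=[]
for t,s in zip(T,S[::-1]):
    b=onz("top",t,.031);q=tri("top",t,"scene",s);B.append(b);print(t,b.round(3),q[0].round(3),round(q[1],4))
d=B[0]-B[-1];print(a(d)-90)
im=cv2.imread("pics/top0.png")
x=im[165:255,290:380]
# crate corners in scene+top, z=.06
for p in [(305,173),(371,181),(362,247.5),(296,238)]: print(onz("top",p,.06).round(3))
```

```text
nl [0.356 0.331 0.045]
nr [0.477 0.047 0.045]
fl [0.625 0.444 0.058]
fr [0.746 0.161 0.058]
footL [0.588 0.422 0.01 ]
footR [0.699 0.151 0.01 ]
yaw 22.676486340376595 22.917724363250205 23.03774436941127 23.107658288194642
[165.2, 229.1] [0.584 0.393 0.031] [0.583 0.392 0.037] 0.0003
[181.0, 222.9] [0.602 0.349 0.031] [0.601 0.348 0.037] 0.0005
[197.0, 216.0] [0.622 0.305 0.031] [0.621 0.303 0.038] 0.0001
[213.0, 209.7] [0.64  0.26  0.031] [0.639 0.259 0.037] 0.0004
[229.7, 202.9] [0.66  0.213 0.031] [0.659 0.212 0.037] 0.0005
22.943970885131094
[ 0.742 -0.     0.06 ]
[ 0.721 -0.186  0.06 ]
[ 0.534 -0.158  0.06 ]
[0.559 0.024 0.06 ]
```

```bash
cat > mv.py <<'E'
# usage: go(target pos, yaw_scoop_deg, pitch nose-down rad): prints dp, rot fractions from tracked command; sets tracked command
import json,sys
from h import *
from scipy.spatial.transform import Rotation as R
def Rt(yaw,pitch=0,roll=0): # scoop frame orientation -> tool; tool y along scoop x, z down
    S=R.from_euler('z',yaw,degrees=True)*R.from_euler('y',pitch); return S*R.from_matrix(np.array([[0,1,0],[1,0,0],[0,0,-1]]).T)
def cur(cmd=None):
    s=status.state(); return np.array(s["eef_pos"]),R.from_euler('xyz',s["tcp_rot"]),s
def delta(p0,R0,p1,R1):
    d=(np.array(p1)-p0)/.4; w=(R1*R0.inv()).as_rotvec()/(2*np.pi); return d.round(4),w.round(4)
def bar2tcp(bar,Rq): return np.array(bar)+Rq.apply([0,0,.019])
E
python3 - <<'E'
from mv import *
p,q,s=cur();print(q.as_matrix().round(2),Rt(5.3).as_matrix().round(2)); print(delta([.128,.561,.239],q,[.428,-.131,.20],Rt(5.3)))
E
```

```text
[[-0.97  0.22 -0.  ]
 [ 0.22  0.97 -0.  ]
 [ 0.   -0.   -1.  ]] [[-0.09  1.    0.  ]
 [ 1.    0.09  0.  ]
 [ 0.    0.   -1.  ]]
(array([ 0.75  , -1.73  , -0.0975]), array([ 1.000e-04, -2.000e-04, -1.995e-01]))
```

servo_tool --rot '[[0,0,-0.01],[0,0,-0.02],[0,0,-0.03],[0,0,-0.04],[0,0,-0.05],[0,0,-0.06],[0,0,-0.07],[0,0,-0.08],[0,0,-0.09],[0,0,-0.1]]' --dp '[[0.0375,-0.0865,0],[0.075,-0.173,0],[0.1125,-0.2595,0],[0.15,-0.346,0],[0.1875,-0.4325,0],[0.225,-0.519,0],[0.2625,-0.6055,0],[0.3,-0.692,0],[0.3375,-0.7785,0],[0.375,-0.865,0]]' --gripper '[1,1,1,1,1,1,1,1,1,1]'

```text
time_s: 1.2
eef_pos: [0.2783, 0.2132, 0.2388]
tcp_rot: [3.141, 0.0, 2.286]
wrist_force: [0.6, 0.3, 0.3]
finger_gap: 0.0882
gripper_force: 0.0
```

servo_tool --rot '[[0,0,-0.01],[0,0,-0.02],[0,0,-0.03],[0,0,-0.04],[0,0,-0.05],[0,0,-0.06],[0,0,-0.07],[0,0,-0.08],[0,0,-0.1],[0,0,-0.1]]' --dp '[[0.0375,-0.0865,0],[0.075,-0.173,0],[0.1125,-0.2595,0],[0.15,-0.346,0],[0.1875,-0.4325,0],[0.225,-0.519,0],[0.2625,-0.6055,0],[0.3,-0.692,0],[0.375,-0.865,0],[0.375,-0.865,0]]' --gripper '[1,1,1,1,1,1,1,1,1,1]'

```text
time_s: 2.2
eef_pos: [0.429, -0.1347, 0.2388]
tcp_rot: [3.141, 0.001, 1.655]
wrist_force: [0.3, -0.6, 0.6]
finger_gap: 0.0881
gripper_force: 0.0
```

servo_tool --rot '[[0,0,0],[0,0,0],[0,0,0],[0,0,0],[0,0,0],[0,0,0],[0,0,0],[0,0,0],[0,0,0],[0,0,0]]' --dp '[[0,0.005,-0.05],[0,0.01,-0.1],[0,0.01,-0.15],[0,0.01,-0.2],[0,0.01,-0.25],[0,0.01,-0.3],[0,0.01,-0.33],[0,0.01,-0.355],[0,0.01,-0.355],[0,0.01,-0.355]]' --gripper '[1,1,1,1,1,1,1,1,1,1]'

```text
time_s: 3.2
eef_pos: [0.4285, -0.1276, 0.0971]
tcp_rot: [3.141, 0.0, 1.66]
wrist_force: [0.2, -0.7, -0.9]
finger_gap: 0.0883
gripper_force: 0.0
```

servo_tool --rot '[[0,0,0],[0,0,0],[0,0,0],[0,0,0],[0,0,0],[0,0,0],[0,0,0],[0,0,0],[0,0,0],[0,0,0]]' --dp '[[0,0,0],[0,0,0],[0,0,0],[0,0,0],[0,0,0],[0,0,0],[0,0,0],[0,0,0],[0,0,0],[0,0,0]]' --gripper '[-1,-1,-1,-1,-1,-1,-1,-1,-1,-1]' --grip_force 50

```text
time_s: 4.2
eef_pos: [0.4278, -0.1273, 0.0966]
tcp_rot: [-3.141, -0.0, 1.66]
wrist_force: [-2.8, 0.9, 1.5]
finger_gap: 0.0192
gripper_force: 50.0
```

servo_tool --rot '[[0,0,0],[0,0,0],[0,0,0],[0,0,0],[0,0,0],[0,0,0],[0,0,0],[0,0,0],[0,0,0],[0,0,0]]' --dp '[[0,0,0.03],[0,0,0.07],[0,0,0.12],[0,0,0.17],[0,0,0.22],[0,0,0.27],[0,0,0.3],[0,0,0.3],[0,0,0.3],[0,0,0.3]]' --gripper '[-1,-1,-1,-1,-1,-1,-1,-1,-1,-1]'

```text
time_s: 5.2
eef_pos: [0.4275, -0.127, 0.2155]
tcp_rot: [-3.14, -0.001, 1.66]
wrist_force: [-0.3, 0.4, -3.7]
finger_gap: 0.0192
gripper_force: 50.0
```

```bash
cat >> mv.py <<'E'
O=np.array([.534,.239]);ex=np.array([.9205,.3907]);ey=np.array([-.3907,.9205])
OFF=-.0035 # bar centre relative to grasp along scoop y
def tray_tcp(tx,ty,tz,d): # lip at tray (tx,ty,tz), nose-down d
    q=Rt(23,d); bx=tx-.08*np.cos(d)+.115*np.sin(d); bz=tz+.08*np.sin(d)+.115*np.cos(d)
    xy=O+bx*ex+(ty-OFF)*ey; return bar2tcp([*xy,bz],q),q
E
python3 - <<'E'
from mv import *
p,q,s=cur();im=capture("scene");print(p,s["wrist_force"])
uv=proj("scene",[p[0],p[1],.16]);x,y=map(int,uv);cv2.imwrite("pics/s1.png",cv2.resize(im[max(0,y-75):y+75,x-75:x+75,::-1],None,fx=4,fy=4,interpolation=2));print(x-75,y-75)
t,Q=tray_tcp(.045,-.0475,.08,.1);print(t,delta(p,q,t,Q))
E
```

```text
[ 0.42749749 -0.12702695  0.21554934] [-0.2923091   0.41281731 -3.66031211]
223 75
[0.52816326 0.18872406 0.18350707] (array([ 0.2517,  0.7894, -0.0801]), array([-0.004 ,  0.0152,  0.0496]))
```

View pics/s1.png

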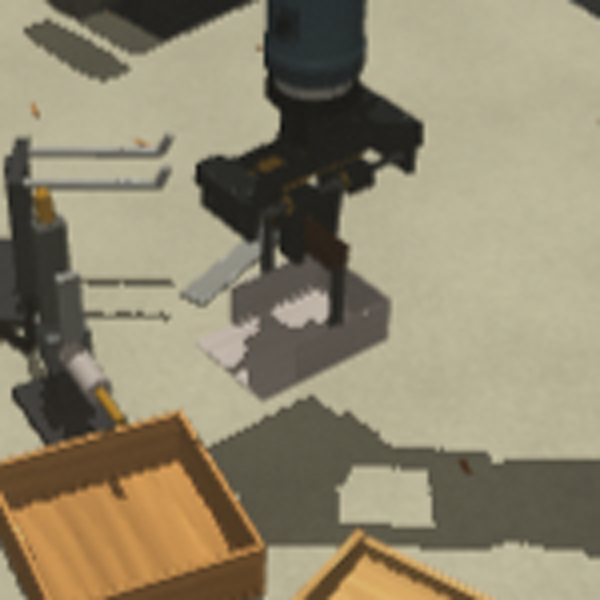

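The scoop hangs level in the gripper, with a lip corner at crop (197,343), which is (272,160) in the full picture. I'll move over the tray.

servo_tool --rot '[[0,0,0.006],[0,0,0.012],[0,0.001,0.018],[0,0.002,0.024],[-0.001,0.005,0.03],[-0.002,0.008,0.036],[-0.003,0.011,0.042],[-0.004,0.0152,0.0496],[-0.004,0.0152,0.0496],[-0.004,0.0152,0.0496]]' --dp '[[0.02,0.08,0],[0.05,0.18,0],[0.08,0.28,0],[0.12,0.39,0],[0.16,0.5,0],[0.19,0.6,-0.02],[0.22,0.7,-0.04],[0.24,0.76,-0.07],[0.2517,0.7894,-0.08],[0.2517,0.7894,-0.08]]' --gripper '[-1,-1,-1,-1,-1,-1,-1,-1,-1,-1]'

```text
time_s: 6.25
eef_pos: [0.5282, 0.1892, 0.1829]
tcp_rot: [-3.041, 0.0, 1.973]
wrist_force: [0.5, -0.3, -3.3]
finger_gap: 0.0191
gripper_force: 50.0
```

Run:
```python
from mv import *
p,q,s=cur();im=capture("top");cv2.imwrite("pics/t2.png",cv2.resize(im[160:320,140:340,::-1],None,fx=4,fy=3.75,interpolation=2))
print(p,s["wrist_force"],s["qpos"].round(2))
t,Q=tray_tcp(.045,-.0475,.08,.1)
# measure white lip
S=Q*Rt(0).inv();
for tx,ty in[(.045,-.0975),(.045,.0025)]:
    print(proj("top",[*(O+tx*ex+ty*ey),.08]))
for z in (.03,.02,): 
  t,Q=tray_tcp(.045,-.0475,z,.1);print(z,delta(p,q,t,Q))
```

```text
[0.52818202 0.18921326 0.18286798] [ 0.51574929 -0.29718316 -3.30861338] [ 0.15  0.27  1.62 -0.03  1.35 -0.25]
[244.22660193 217.13946791]
[210.13382341 231.11437724]
0.03 (array([-0.    , -0.0012, -0.1234]), array([ 0.0001, -0.0001, -0.0001]))
0.02 (array([-0.    , -0.0012, -0.1484]), array([ 0.0001, -0.0001, -0.0001]))
```

View pics/t2.png

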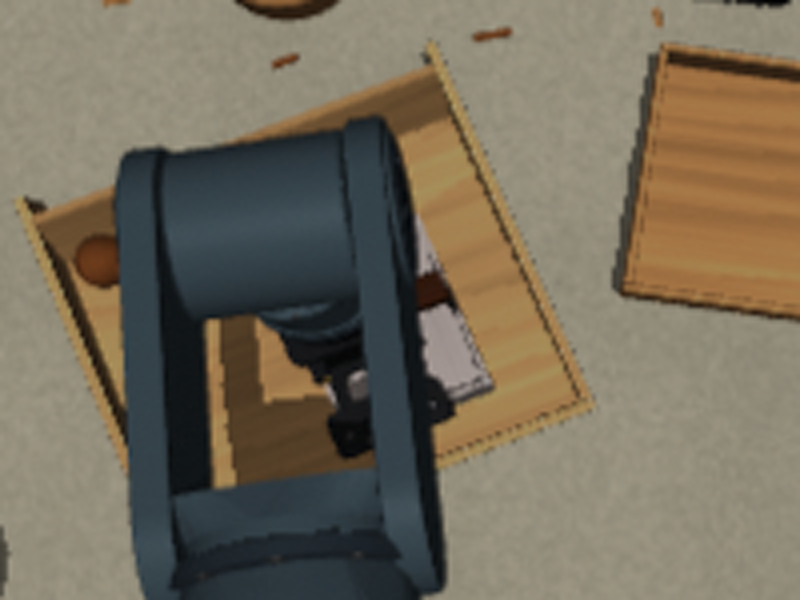

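servo_tool --rot '[[0,0,0],[0,0,0],[0,0,0],[0,0,0],[0,0,0],[0,0,0],[0,0,0],[0,0,0],[0,0,0],[0,0,0]]' --dp '[[0,0,-0.03],[0,0,-0.06],[0,0,-0.09],[0,0,-0.12],[0,0,-0.135],[0,0,-0.14],[0,0,-0.145],[0,0,-0.15],[0,0,-0.153],[0,0,-0.156]]' --gripper '[-1,-1,-1,-1,-1,-1,-1,-1,-1,-1]'

```text
time_s: 7.3
eef_pos: [0.529, 0.1884, 0.1225]
tcp_rot: [-3.044, 0.001, 1.972]
wrist_force: [1.1, -0.4, -3.1]
finger_gap: 0.0194
gripper_force: 50.0
```

Run:
```python
from mv import *
p,q,s=cur();print(p,s["wrist_force"])
for tx in(.08,.118):
  t,Q=tray_tcp(tx,-.0475,.02-.0875*tx+.0005,.1);print(tx,t,delta(p,q,t,Q))
```

```text
[0.52904528 0.18840776 0.12254148] [ 1.12699765 -0.38513781 -3.09278664]
0.08 [0.56038076 0.20239856 0.11700707] (array([ 0.0783,  0.035 , -0.0138]), array([ 0.0001,  0.0004, -0.    ]))
0.118 [0.59535976 0.21724516 0.11368207] (array([ 0.1658,  0.0721, -0.0221]), array([ 0.0001,  0.0004, -0.    ]))
```

servo_tool --rot '[[0,0,0],[0,0,0],[0,0,0],[0,0,0],[0,0,0],[0,0,0],[0,0,0],[0,0,0],[0,0,0],[0,0,0]]' --dp '[[0,0,-0.001],[0,0,-0.002],[0,0,-0.003],[0,0,-0.004],[0,0,-0.005],[0,0,-0.006],[0,0,-0.007],[0,0,-0.0075],[0,0,-0.0075],[0,0,-0.0075]]' --gripper '[-1,-1,-1,-1,-1,-1,-1,-1,-1,-1]'

```text
time_s: 8.3
eef_pos: [0.5289, 0.1883, 0.1194]
tcp_rot: [-3.043, 0.001, 1.972]
wrist_force: [-1.2, 0.2, -1.6]
finger_gap: 0.0191
gripper_force: 50.0
```

servo_tool --rot '[[0,0,0],[0,0,0],[0,0,0],[0,0,0],[0,0,0],[0,0,0],[0,0,0],[0,0,0],[0,0,0],[0,0,0]]' --dp '[[0.02,0.0085,-0.002],[0.04,0.017,-0.004],[0.06,0.0255,-0.006],[0.08,0.034,-0.008],[0.1,0.0425,-0.01],[0.12,0.051,-0.012],[0.135,0.057,-0.013],[0.147,0.062,-0.014],[0.156,0.066,-0.015],[0.161,0.068,-0.0153]]' --gripper '[-1,-1,-1,-1,-1,-1,-1,-1,-1,-1]'

```text
time_s: 9.3
eef_pos: [0.5933, 0.2156, 0.1133]
tcp_rot: [-3.043, 0.001, 1.972]
wrist_force: [-7.8, -3.0, 10.5]
finger_gap: 0.0193
gripper_force: 50.0
```

Run:
```python
from mv import *
p,q,s=cur();print(p,s["wrist_force"])
im=capture("scene");cv2.imwrite("pics/s3.png",cv2.resize(im[195:325,255:405,::-1],None,fx=4,fy=4,interpolation=2))
t,Q=tray_tcp(.118,-.0475,.0102,.1);print(t,delta(p,q,t,Q))
print(balls(im,20))
```

```text
[0.59331805 0.21558482 0.11328602] [-7.76733766 -2.99691904 10.51769606]
[0.59535976 0.21724516 0.11370707] (array([0.0051, 0.0042, 0.0011]), array([0.0001, 0.0002, 0.    ]))
[(np.int32(65), [323.2, 243.5]), (np.int32(103), [294.0, 266.9]), (np.int32(112), [308.1, 274.9]), (np.int32(111), [322.1, 283.1]), (np.int32(119), [336.4, 291.2]), (np.int32(120), [351.1, 299.7])]
```

View pics/s3.png

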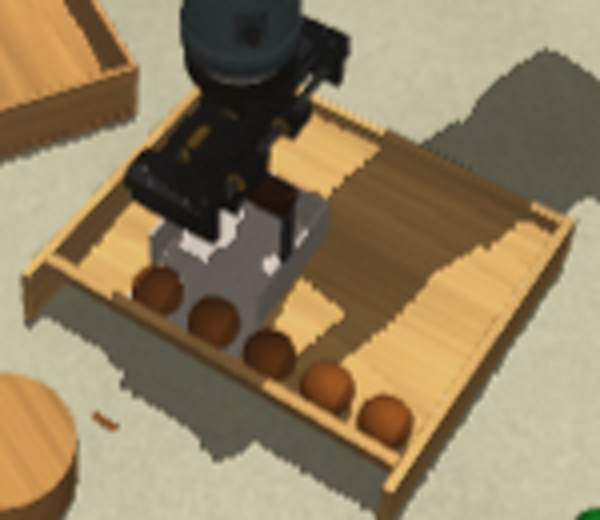

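The balls look seated over the lip, with the pan right behind them at the far wall. Next I'll raise the lip along the leaning wall while pitching the nose up.

```bash
cat >> mv.py <<'E'
def lift(ty,tx0=.1165,hs=(0,5,10,15,20,25,30,35,40,45),z0=.0107):
    p,q,s=cur()
    for h in hs:
        d=.1-.32*h/45; t,Q=tray_tcp(tx0+h*.000466,ty,z0+h/1000,d); a,b=delta(p,q,t,Q); print(h,a.round(3).tolist(),b.round(4).tolist())
E
python3 -c "
from mv import *
lift(-.0475)"
```

```text
0 [0.001, 0.003, 0.002] [0.0001, 0.0003, 0.0]
5 [-0.002, 0.001, 0.008] [0.0023, -0.005, 0.0]
10 [-0.004, 0.0, 0.014] [0.0045, -0.0102, 0.0]
15 [-0.007, -0.001, 0.019] [0.0067, -0.0154, 0.0]
20 [-0.009, -0.002, 0.025] [0.0089, -0.0206, 0.0]
25 [-0.011, -0.003, 0.03] [0.0112, -0.0258, 0.0]
30 [-0.013, -0.004, 0.034] [0.0134, -0.031, 0.0]
35 [-0.015, -0.004, 0.038] [0.0156, -0.0362, 0.0]
40 [-0.016, -0.005, 0.042] [0.0178, -0.0414, 0.0]
45 [-0.017, -0.005, 0.046] [0.02, -0.0466, 0.0]
```

servo_tool --rot '[[0,0,0],[0,0,0],[0.0023,-0.005,0],[0.0045,-0.0102,0],[0.0067,-0.0154,0],[0.0089,-0.0206,0],[0.0112,-0.0258,0],[0.0134,-0.031,0],[0.0156,-0.0362,0],[0.0178,-0.0414,0]]' --dp '[[0.003,0.003,0.003],[0.004,0.004,0.004],[0.001,0.002,0.01],[-0.002,0.001,0.015],[-0.005,0,0.02],[-0.008,-0.001,0.026],[-0.01,-0.002,0.031],[-0.013,-0.003,0.035],[-0.015,-0.004,0.039],[-0.016,-0.005,0.043]]' --gripper '[-1,-1,-1,-1,-1,-1,-1,-1,-1,-1]'

```text
time_s: 10.35
eef_pos: [0.5863, 0.2136, 0.1298]
tcp_rot: [2.956, -0.001, 1.972]
wrist_force: [-0.4, -0.3, -3.2]
finger_gap: 0.0192
gripper_force: 50.0
```

Run:
```python
from mv import *
p,q,s=cur();print(p,s["wrist_force"])
im=capture("scene");cv2.imwrite("pics/s4.png",cv2.resize(im[195:325,255:405,::-1],None,fx=4,fy=4,interpolation=2))
print(balls(im,20))
```

```text
[0.58627871 0.21358958 0.12975094] [-0.42424208 -0.26460331 -3.15131402]
[(np.int32(94), [324.7, 236.7]), (np.int32(121), [298.1, 256.5]), (np.int32(119), [312.2, 264.5]), (np.int32(117), [322.1, 282.9]), (np.int32(117), [336.4, 291.3]), (np.int32(119), [351.0, 299.6])]
```

View pics/s4.png

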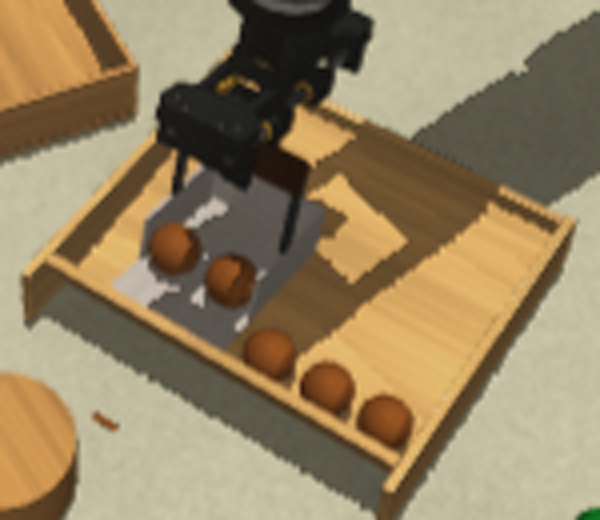

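Both balls have rolled back into the pan, at crop (175,247) and (232,280). Now I'll lift and carry them to the crate.

```bash
cat >> mv.py <<'E'
def lip_tcp(lip,yaw,d):
    q=Rt(yaw,d);S=q*Rt(0).inv(); y=np.radians(yaw)
    bar=np.array(lip)+S.apply([-.08,-OFF,.115]); return bar2tcp(bar,q),q
E
python3 - <<'E'
from mv import *
p,q,s=cur()
print("up .1; then:")
p1=p+[0,0,.1]
t,Q=lip_tcp([.61,-.05,.13],-8,-.2);print(t,delta(p1,q,t,Q))
p2,q2=t,Q
for z,d in((.1,-.05),(.09,.05),(.085,.15),(.08,.25),(.078,.35),(.078,.45),(.078,.55)):
    t,Q=lip_tcp([.615,-.05,z],-8,d);a,b=delta(p2,q2,t,Q);print(d,a.round(3),b)
E
```

```text
up .1; then:
[ 0.51395817 -0.0329678   0.20819285] (array([-0.1795, -0.6163, -0.0537]), array([ 0.0002, -0.0022, -0.0861]))
-0.05 [ 0.044 -0.004 -0.041] [ 0.0033  0.0236 -0.    ]
0.05 [ 0.068 -0.008 -0.046] [0.0055 0.0394 0.    ]
0.15 [ 0.094 -0.011 -0.041] [0.0078 0.0552 0.    ]
0.25 [ 0.121 -0.015 -0.038] [0.01   0.0709 0.    ]
0.35 [ 0.149 -0.019 -0.032] [0.0122 0.0867 0.    ]
0.45 [ 0.179 -0.023 -0.022] [0.0144 0.1024 0.    ]
0.55 [ 0.209 -0.028 -0.016] [0.0166 0.1182 0.    ]
```

servo_tool --rot '[[0,0,0],[0,0,0],[0,0,0],[0,0,0],[0,0,0],[0,0,0],[0,0,0],[0,0,0],[0,0,0],[0,0,0]]' --dp '[[-0.01,0,0.01],[-0.02,-0.01,0.03],[-0.03,-0.01,0.06],[-0.03,-0.01,0.1],[-0.03,-0.01,0.14],[-0.03,-0.01,0.18],[-0.03,-0.01,0.22],[-0.03,-0.01,0.25],[-0.03,-0.01,0.25],[-0.03,-0.01,0.25]]' --gripper '[-1,-1,-1,-1,-1,-1,-1,-1,-1,-1]'

```text
time_s: 11.4
eef_pos: [0.5748, 0.2095, 0.2306]
tcp_rot: [2.956, -0.0, 1.972]
wrist_force: [0.7, 0.1, -4.7]
finger_gap: 0.0193
gripper_force: 50.0
```

servo_tool --rot '[[0,0,-0.005],[0,0,-0.014],[0,0,-0.024],[0,-0.001,-0.034],[0,-0.001,-0.045],[0,-0.001,-0.056],[0,-0.002,-0.066],[0,-0.002,-0.075],[0,-0.002,-0.082],[0,-0.002,-0.086]]' --dp '[[-0.01,-0.03,0],[-0.02,-0.09,0],[-0.04,-0.16,0],[-0.06,-0.24,0],[-0.08,-0.32,0],[-0.1,-0.4,0],[-0.12,-0.47,-0.01],[-0.135,-0.53,-0.03],[-0.145,-0.58,-0.045],[-0.152,-0.606,-0.056]]' --gripper '[-1,-1,-1,-1,-1,-1,-1,-1,-1,-1]'

```text
time_s: 12.4
eef_pos: [0.5126, -0.0345, 0.2066]
tcp_rot: [2.947, 0.002, 1.427]
wrist_force: [-0.4, 0.8, -2.3]
finger_gap: 0.0192
gripper_force: 50.0
```

Run:
```python
from mv import *
p2,q2,s=cur();print(p2,s["wrist_force"])
for z,d in((.1,-.05),(.09,.05),(.085,.15),(.08,.25),(.078,.35),(.078,.45)):
    t,Q=lip_tcp([.615,-.05,z],-8,d);a,b=delta(p2,q2,t,Q);print(d,a.round(3),b)
im=capture("scene");cv2.imwrite("pics/s5.png",cv2.resize(im[100:250,200:350,::-1],None,fx=3.8,fy=3.8,interpolation=2))
print(balls(im,20))
```

```text
[ 0.51259513 -0.03454409  0.20663678] [-0.42228916  0.76170046 -2.33906834]
-0.05 [ 0.048 -0.    -0.037] [0.0035 0.0228 0.0006]
0.05 [ 0.071 -0.004 -0.042] [0.0057 0.0386 0.0006]
0.15 [ 0.097 -0.007 -0.037] [0.008  0.0543 0.0006]
0.25 [ 0.124 -0.011 -0.035] [0.0102 0.0701 0.0005]
0.35 [ 0.153 -0.015 -0.028] [0.0125 0.0858 0.0005]
0.45 [ 0.182 -0.019 -0.018] [0.0147 0.1016 0.0005]
[(np.int32(39), [292.9, 174.0]), (np.int32(30), [300.9, 179.3]), (np.int32(110), [322.0, 283.1]), (np.int32(115), [336.5, 291.3]), (np.int32(120), [351.1, 299.6])]
```

servo_tool --rot '[[0.001,0.008,0],[0.002,0.016,0],[0.0035,0.0228,0],[0.004,0.028,0],[0.005,0.033,0],[0.0057,0.0386,0],[0.0065,0.044,0],[0.007,0.049,0],[0.008,0.0543,0],[0.008,0.0543,0]]' --dp '[[0.016,0,-0.012],[0.032,0,-0.025],[0.048,0,-0.037],[0.056,-0.001,-0.039],[0.064,-0.003,-0.041],[0.071,-0.004,-0.042],[0.08,-0.005,-0.04],[0.088,-0.006,-0.038],[0.097,-0.007,-0.037],[0.097,-0.007,-0.037]]' --gripper '[-1,-1,-1,-1,-1,-1,-1,-1,-1,-1]'

```text
time_s: 13.45
eef_pos: [0.5537, -0.0354, 0.1927]
tcp_rot: [-2.994, -0.001, 1.432]
wrist_force: [-0.2, 0.2, -3.9]
finger_gap: 0.0197
gripper_force: 50.0
```

servo_tool --rot '[[0.001,0.008,0],[0.002,0.0158,0],[0.003,0.024,0],[0.0045,0.0315,0],[0.0055,0.04,0],[0.0067,0.0473,0],[0.0067,0.0473,0],[0.0067,0.0473,0],[0.0067,0.0473,0],[0.0067,0.0473,0]]' --dp '[[0.013,-0.002,0.001],[0.027,-0.004,0.002],[0.041,-0.006,0.005],[0.056,-0.008,0.009],[0.07,-0.01,0.014],[0.085,-0.012,0.019],[0.085,-0.012,0.019],[0.085,-0.012,0.019],[0.085,-0.012,0.019],[0.085,-0.012,0.019]]' --gripper '[-1,-1,-1,-1,-1,-1,-1,-1,-1,-1]'

```text
time_s: 14.45
eef_pos: [0.5865, -0.0403, 0.2012]
tcp_rot: [-2.695, -0.001, 1.432]
wrist_force: [0.6, -0.6, -2.3]
finger_gap: 0.0194
gripper_force: 50.0
```

Run:
```python
from mv import *
p2,q2,s=cur();print(p2,s["wrist_force"],s["qpos"].round(2))
im=capture("scene");cv2.imwrite("pics/s5.png",cv2.resize(im[100:330,200:400,::-1],None,fx=2.6,fy=2.6,interpolation=2))
print(balls(im,20))
t,Q=lip_tcp([.57,-.03,.17],0,0);print(delta(p2,q2,t,Q)); print(t)
```

```text
[ 0.58648723 -0.04025946  0.20118296] [ 0.5963433  -0.57324347 -2.2700872 ] [-0.25  0.56  1.25 -0.05  1.78 -0.11]
[(np.int32(137), [236.8, 216.7]), (np.int32(110), [322.0, 283.1]), (np.int32(114), [336.4, 291.2]), (np.int32(118), [351.1, 299.7])]
(array([-0.2412,  0.0344,  0.162 ]), array([-0.0052, -0.071 ,  0.0217]))
[ 0.49   -0.0265  0.266 ]
```

View pics/s5.png

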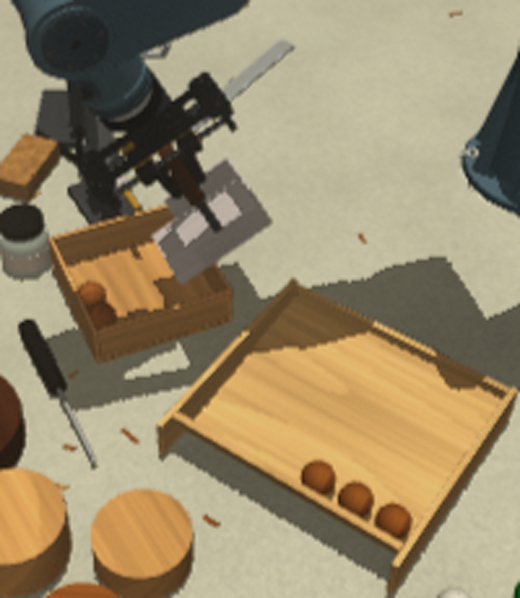

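Both balls are in the crate, at crop (92,293) and (102,315). Now for pass 2.

servo_tool --rot '[[0,-0.01,0],[-0.001,-0.02,0.003],[-0.002,-0.03,0.006],[-0.003,-0.04,0.01],[-0.004,-0.05,0.014],[-0.005,-0.06,0.018],[-0.005,-0.071,0.0217],[-0.005,-0.071,0.0217],[-0.005,-0.071,0.0217],[-0.005,-0.071,0.0217]]' --dp '[[-0.02,0,0.04],[-0.05,0,0.07],[-0.09,0,0.1],[-0.13,0.01,0.13],[-0.17,0.02,0.15],[-0.21,0.03,0.162],[-0.2412,0.0344,0.162],[-0.2412,0.0344,0.162],[-0.2412,0.0344,0.162],[-0.2412,0.0344,0.162]]' --gripper '[-1,-1,-1,-1,-1,-1,-1,-1,-1,-1]'

```text
time_s: 15.5
eef_pos: [0.4911, -0.027, 0.2659]
tcp_rot: [-3.14, -0.001, 1.57]
wrist_force: [0.3, -0.1, -3.4]
finger_gap: 0.0195
gripper_force: 50.0
```

Run:
```python
from mv import *
p,q,s=cur();print(p)
t,Q=tray_tcp(.045,.05,.08,.1);print(t,delta(p,q,t,Q))
for c in sorted([c for a,c in balls(capture("top")) if c[0]<300]):
    b=onz("top",c,.031)[:2]-O; print(c,(b@ex).round(4),(b@ey).round(4))
```

```text
[ 0.49105131 -0.02704643  0.26594063]
[0.49007001 0.27847281 0.18350707] (array([-0.0025,  0.7638, -0.2061]), array([-0.0033,  0.0155,  0.064 ]))
[165.2, 229.0] 0.1062 0.1223
[181.0, 222.8] 0.1056 0.0749
[197.0, 216.1] 0.1061 0.0262
```

servo_tool --rot '[[0,0,0.006],[0,0,0.013],[0,0.001,0.02],[0,0.003,0.028],[-0.001,0.006,0.036],[-0.002,0.009,0.044],[-0.003,0.012,0.052],[-0.003,0.0155,0.06],[-0.0033,0.0155,0.064],[-0.0033,0.0155,0.064]]' --dp '[[0,0.06,0],[0,0.15,0],[0,0.25,0],[0,0.36,0],[0,0.47,0],[0,0.57,-0.04],[0,0.66,-0.1],[0,0.73,-0.16],[-0.0025,0.7638,-0.2],[-0.0025,0.7638,-0.206]]' --gripper '[-1,-1,-1,-1,-1,-1,-1,-1,-1,-1]'

```text
time_s: 16.55
eef_pos: [0.488, 0.2797, 0.1798]
tcp_rot: [-3.036, -0.001, 1.975]
wrist_force: [-0.7, -0.4, -2.8]
finger_gap: 0.0192
gripper_force: 50.0
```

servo_tool --rot '[[0,0,0],[0,0,0],[0,0,0],[0,0,0],[0,0,0],[0,0,0],[0,0,0],[0,0,0],[0,0,0],[0,0,0]]' --dp '[[0,0,-0.02],[0,0,-0.05],[0,0,-0.08],[0,0,-0.11],[0,0,-0.13],[0,0,-0.14],[0,0,-0.148],[0,0,-0.153],[0,0,-0.156],[0,0,-0.158]]' --gripper '[-1,-1,-1,-1,-1,-1,-1,-1,-1,-1]'

```text
time_s: 17.55
eef_pos: [0.4896, 0.2789, 0.1202]
tcp_rot: [-3.042, -0.0, 1.973]
wrist_force: [-0.1, -0.8, -3.1]
finger_gap: 0.0194
gripper_force: 50.0
```

Run:
```python
from mv import *
p,q,s=cur();print(p,s["wrist_force"])
for tx in(.045,.115):
  t,Q=tray_tcp(tx,.05,.02-.0875*tx,.1);print(tx,t,delta(p,q,t,Q))
```

```text
[0.48956468 0.278898   0.12022202] [-0.1074914  -0.78704816 -3.09528791]
0.045 [0.49007001 0.27847281 0.11956957] (array([ 0.0013, -0.0011, -0.0016]), array([-0.0001,  0.0001, -0.0001]))
0.115 [0.55450501 0.30582181 0.11344457] (array([ 0.1624,  0.0673, -0.0169]), array([-0.0001,  0.0001, -0.0001]))
```

servo_tool --rot '[[0,0,0],[0,0,0],[0,0,0],[0,0,0],[0,0,0],[0,0,0],[0,0,0],[0,0,0],[0,0,0],[0,0,0]]' --dp '[[0.02,0.008,-0.004],[0.04,0.0165,-0.006],[0.06,0.025,-0.008],[0.08,0.033,-0.0095],[0.1,0.0415,-0.0115],[0.12,0.05,-0.0135],[0.135,0.056,-0.015],[0.147,0.061,-0.016],[0.157,0.065,-0.017],[0.162,0.067,-0.0175]]' --gripper '[-1,-1,-1,-1,-1,-1,-1,-1,-1,-1]'

```text
time_s: 18.55
eef_pos: [0.5545, 0.3057, 0.1133]
tcp_rot: [-3.042, -0.0, 1.973]
wrist_force: [-4.8, -1.9, 6.7]
finger_gap: 0.0194
gripper_force: 50.0
```

```bash
python3 -c "
from mv import *
s=status.state();print(s['eef_pos'],s['wrist_force'])
lift(.05)"
```

```text
[0.55451047 0.3057118  0.11327037] [-4.83877931 -1.92854417  6.65487191]
0 [0.003, 0.002, 0.002] [-0.0001, -0.0, -0.0001]
5 [0.0, 0.0, 0.008] [0.0022, -0.0052, -0.0001]
10 [-0.002, -0.001, 0.014] [0.0044, -0.0104, -0.0001]
15 [-0.005, -0.002, 0.02] [0.0066, -0.0156, -0.0001]
20 [-0.007, -0.003, 0.025] [0.0088, -0.0209, -0.0001]
25 [-0.009, -0.004, 0.03] [0.011, -0.0261, -0.0001]
30 [-0.011, -0.004, 0.034] [0.0132, -0.0313, -0.0001]
35 [-0.013, -0.005, 0.039] [0.0154, -0.0365, -0.0001]
40 [-0.014, -0.006, 0.043] [0.0177, -0.0417, -0.0001]
45 [-0.015, -0.006, 0.047] [0.0199, -0.0469, -0.0001]
```

servo_tool --rot '[[0,0,0],[0,0,0],[0.0023,-0.005,0],[0.0045,-0.0102,0],[0.0067,-0.0154,0],[0.0089,-0.0206,0],[0.0112,-0.0258,0],[0.0134,-0.031,0],[0.0156,-0.0362,0],[0.0178,-0.0414,0]]' --dp '[[0.004,0.002,0.003],[0.005,0.003,0.004],[0.002,0.001,0.01],[-0.001,0,0.015],[-0.004,-0.001,0.02],[-0.006,-0.002,0.026],[-0.008,-0.003,0.031],[-0.011,-0.004,0.035],[-0.013,-0.005,0.039],[-0.014,-0.006,0.043]]' --gripper '[-1,-1,-1,-1,-1,-1,-1,-1,-1,-1]'

```text
time_s: 19.55
eef_pos: [0.548, 0.3031, 0.1293]
tcp_rot: [2.958, -0.002, 1.973]
wrist_force: [-0.3, 0.3, -3.1]
finger_gap: 0.0194
gripper_force: 50.0
```

Run:
```python
from mv import *
p,q,s=cur();print(p,s["wrist_force"])
im=capture("scene");cv2.imwrite("pics/s6.png",cv2.resize(im[195:325,255:405,::-1],None,fx=4,fy=4,interpolation=2))
print(balls(im,20))
```

```text
[0.54801795 0.30307576 0.12929995] [-0.2543491   0.27409484 -3.0705773 ]
[(np.int32(139), [236.7, 216.6]), (np.int32(25), [354.1, 254.3]), (np.int32(134), [326.0, 272.4]), (np.int32(138), [340.5, 280.9]), (np.int32(127), [351.1, 299.5])]
```

servo_tool --rot '[[0,0,0],[0,0,0],[0,0,0],[0,0,0],[0,0,0],[0,0,0],[0,0,0],[0,0,0],[0,0,-0.004],[0,0,-0.01]]' --dp '[[-0.01,0,0.01],[-0.02,-0.01,0.03],[-0.03,-0.01,0.06],[-0.03,-0.01,0.1],[-0.03,-0.01,0.14],[-0.03,-0.02,0.18],[-0.03,-0.04,0.22],[-0.03,-0.08,0.24],[-0.03,-0.14,0.25],[-0.03,-0.21,0.25]]' --gripper '[-1,-1,-1,-1,-1,-1,-1,-1,-1,-1]'

```text
time_s: 20.6
eef_pos: [0.5373, 0.2191, 0.2327]
tcp_rot: [2.955, -0.001, 1.91]
wrist_force: [0.8, 0.5, -2.5]
finger_gap: 0.0194
gripper_force: 50.0
```

Run:
```python
from mv import *
p,q,s=cur();print(p)
t,Q=lip_tcp([.61,-.05,.13],-8,-.2);print(t,delta(p,q,t,Q))
```

```text
[0.53726081 0.21905653 0.23269943]
[ 0.51395817 -0.0329678   0.20819285] (array([-0.0583, -0.6301, -0.0613]), array([ 0.0001, -0.0022, -0.0763]))
```

servo_tool --rot '[[0,0,-0.006],[0,0,-0.014],[0,0,-0.023],[0,-0.001,-0.032],[0,-0.001,-0.042],[0,-0.001,-0.052],[0,-0.002,-0.061],[0,-0.002,-0.069],[0,-0.002,-0.074],[0,-0.002,-0.076]]' --dp '[[-0.005,-0.06,0],[-0.01,-0.13,0],[-0.02,-0.2,0],[-0.025,-0.28,0],[-0.03,-0.36,0],[-0.04,-0.43,-0.005],[-0.045,-0.5,-0.015],[-0.05,-0.56,-0.03],[-0.055,-0.605,-0.045],[-0.058,-0.628,-0.06]]' --gripper '[-1,-1,-1,-1,-1,-1,-1,-1,-1,-1]'

```text
time_s: 21.6
eef_pos: [0.5137, -0.0335, 0.2073]
tcp_rot: [2.944, 0.0, 1.431]
wrist_force: [0.8, -0.0, -3.0]
finger_gap: 0.0194
gripper_force: 50.0
```

servo_tool --rot '[[0.001,0.008,0],[0.002,0.016,0],[0.0035,0.0228,0],[0.004,0.028,0],[0.005,0.033,0],[0.0057,0.0386,0],[0.0065,0.044,0],[0.007,0.049,0],[0.008,0.0543,0],[0.008,0.0543,0]]' --dp '[[0.016,0,-0.012],[0.032,0,-0.025],[0.048,0,-0.035],[0.056,-0.001,-0.037],[0.064,-0.003,-0.039],[0.071,-0.004,-0.04],[0.08,-0.005,-0.038],[0.088,-0.006,-0.036],[0.097,-0.007,-0.035],[0.097,-0.007,-0.035]]' --gripper '[-1,-1,-1,-1,-1,-1,-1,-1,-1,-1]'

```text
time_s: 22.6
eef_pos: [0.5535, -0.0347, 0.1926]
tcp_rot: [-2.994, -0.003, 1.433]
wrist_force: [0.1, -0.7, -3.5]
finger_gap: 0.0194
gripper_force: 50.0
```

servo_tool --rot '[[0.001,0.008,0],[0.002,0.0158,0],[0.003,0.024,0],[0.0045,0.0315,0],[0.0055,0.04,0],[0.0067,0.0473,0],[0.0067,0.0473,0],[0.0067,0.0473,0],[0.0067,0.0473,0],[0.0067,0.0473,0]]' --dp '[[0.013,-0.002,0.001],[0.027,-0.004,0.002],[0.041,-0.006,0.005],[0.056,-0.008,0.009],[0.07,-0.01,0.014],[0.085,-0.012,0.019],[0.085,-0.012,0.019],[0.085,-0.012,0.019],[0.085,-0.012,0.019],[0.085,-0.012,0.019]]' --gripper '[-1,-1,-1,-1,-1,-1,-1,-1,-1,-1]'

```text
time_s: 23.6
eef_pos: [0.5859, -0.0394, 0.2003]
tcp_rot: [-2.693, -0.004, 1.432]
wrist_force: [-0.1, 0.7, -2.9]
finger_gap: 0.0196
gripper_force: 50.0
```

Run:
```python
from mv import *
p2,q2,s=cur();print(p2,s["wrist_force"])
im=capture("scene");cv2.imwrite("pics/s7.png",cv2.resize(im[100:330,200:400,::-1],None,fx=2.6,fy=2.6,interpolation=2))
print(balls(im,20,1500))
t,Q=lip_tcp([.57,-.03,.17],0,0);print(delta(p2,q2,t,Q)); print(t)
```

```text
[ 0.58585202 -0.03940783  0.20026636] [-0.07599145  0.74111945 -2.90013201]
[(np.int32(294), [242.7, 214.9]), (np.int32(120), [351.1, 299.7])]
(array([-0.2396,  0.0323,  0.1643]), array([-0.0055, -0.0712,  0.0217]))
[ 0.49   -0.0265  0.266 ]
```

servo_tool --rot '[[0,-0.01,0],[-0.001,-0.02,0.003],[-0.002,-0.03,0.006],[-0.003,-0.04,0.01],[-0.004,-0.05,0.014],[-0.005,-0.06,0.018],[-0.005,-0.071,0.0217],[-0.005,-0.071,0.0217],[-0.005,-0.071,0.0217],[-0.005,-0.071,0.0217]]' --dp '[[-0.02,0,0.04],[-0.05,0,0.07],[-0.09,0,0.1],[-0.13,0.01,0.13],[-0.17,0.02,0.15],[-0.21,0.03,0.162],[-0.24,0.0344,0.162],[-0.24,0.0344,0.162],[-0.24,0.0344,0.162],[-0.24,0.0344,0.162]]' --gripper '[-1,-1,-1,-1,-1,-1,-1,-1,-1,-1]'

```text
time_s: 24.65
eef_pos: [0.4909, -0.0262, 0.2649]
tcp_rot: [-3.139, -0.003, 1.571]
wrist_force: [1.1, 0.4, -2.0]
finger_gap: 0.0195
gripper_force: 50.0
```

Run:
```python
from mv import *
p,q,s=cur();print(p)
t,Q=tray_tcp(.045,.093,.10,.1);print(t,delta(p,q,t,Q))
im=capture("top");cv2.imwrite("pics/t8.png",cv2.resize(im[150:300,140:400,::-1],None,fx=3,fy=3,interpolation=2));print(balls(im,20,1500))
```

```text
[ 0.49088514 -0.02618544  0.26490973]
[0.47326991 0.31805431 0.20350707] (array([-0.044 ,  0.8606, -0.1535]), array([-0.0036,  0.0152,  0.0639]))
[(np.int32(1300), [178.5, 102.0]), (np.int32(1325), [357.2, 103.8]), (np.int32(603), [326.8, 192.8]), (np.int32(146), [165.2, 229.1])]
```

View pics/t8.png

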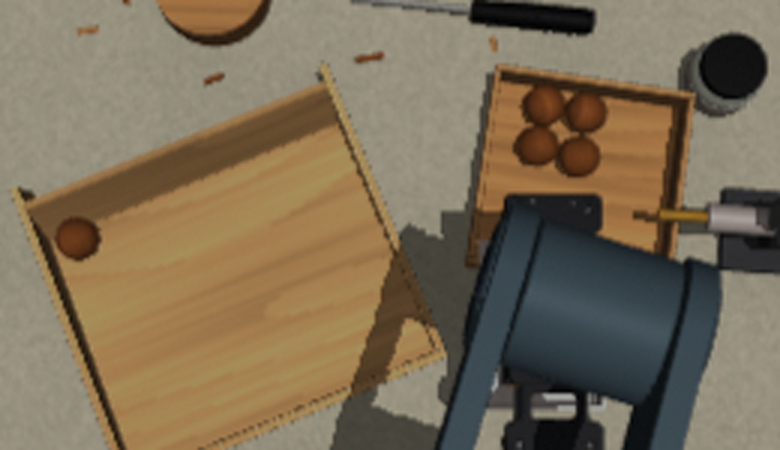

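Four balls are in the crate around crop (560,130), and one is left in the tray at (78,238). Pass 3 comes next.

servo_tool --rot '[[0,0,0.006],[0,0,0.013],[0,0.001,0.02],[0,0.003,0.028],[-0.001,0.006,0.036],[-0.002,0.009,0.044],[-0.003,0.012,0.052],[-0.003,0.0152,0.06],[-0.0036,0.0152,0.0639],[-0.0036,0.0152,0.0639]]' --dp '[[0,0.08,0],[0,0.19,0],[-0.01,0.31,0],[-0.02,0.43,0],[-0.03,0.55,0],[-0.04,0.66,-0.02],[-0.044,0.76,-0.06],[-0.044,0.83,-0.11],[-0.044,0.86,-0.1535],[-0.044,0.8606,-0.1535]]' --gripper '[-1,-1,-1,-1,-1,-1,-1,-1,-1,-1]'

```text
time_s: 25.7
eef_pos: [0.4711, 0.3196, 0.1993]
tcp_rot: [-3.035, -0.0, 1.976]
wrist_force: [0.1, -0.3, -3.6]
finger_gap: 0.0188
gripper_force: 50.0
```

servo_tool --rot '[[0,0,0],[0,0,0],[0,0,0],[0,0,0],[0,0,0],[0,0,0],[0,0,0],[0,0,0],[0,0,0],[0,0,0]]' --dp '[[0,0,0],[0,0,-0.03],[0,0,-0.06],[0,0,-0.09],[0,0,-0.12],[0,0,-0.15],[0,0,-0.17],[0,0,-0.185],[0,0,-0.195],[0,0,-0.2]]' --gripper '[-1,-1,-1,-1,-1,-1,-1,-1,-1,-1]'

```text
time_s: 26.7
eef_pos: [0.4726, 0.3184, 0.1229]
tcp_rot: [-3.042, -0.0, 1.973]
wrist_force: [0.6, 0.1, -3.8]
finger_gap: 0.0196
gripper_force: 50.0
```

Run:
```python
from mv import *
p,q,s=cur();print(p,s["wrist_force"])
for tx in(.045,.115):
  t,Q=tray_tcp(tx,.093,.02-.0875*tx,.1);print(tx,t,delta(p,q,t,Q))
```

```text
[0.47258669 0.31844013 0.12293015] [ 0.57396517  0.07330156 -3.83917457]
0.045 [0.47326991 0.31805431 0.11956957] (array([ 0.0017, -0.001 , -0.0084]), array([-0.    , -0.    , -0.0002]))
0.115 [0.53770491 0.34540331 0.11344457] (array([ 0.1628,  0.0674, -0.0237]), array([-0.    , -0.    , -0.0002]))
```

servo_tool --rot '[[0,0,0],[0,0,0],[0,0,0],[0,0,0],[0,0,0],[0,0,0],[0,0,0],[0,0,0],[0,0,0],[0,0,0]]' --dp '[[0.02,0.008,-0.008],[0.04,0.0165,-0.0125],[0.06,0.025,-0.0145],[0.08,0.033,-0.016],[0.1,0.0415,-0.018],[0.12,0.05,-0.02],[0.135,0.056,-0.0215],[0.147,0.061,-0.0225],[0.157,0.065,-0.0235],[0.162,0.067,-0.024]]' --gripper '[-1,-1,-1,-1,-1,-1,-1,-1,-1,-1]'

```text
time_s: 27.7
eef_pos: [0.5377, 0.3453, 0.1135]
tcp_rot: [-3.042, -0.0, 1.973]
wrist_force: [-1.7, -0.0, -2.9]
finger_gap: 0.0194
gripper_force: 50.0
```

```bash
python3 -c "
from mv import *
s=status.state();print(s['eef_pos'],s['wrist_force'])
lift(.093)"
```

```text
[0.53769698 0.34527457 0.11354045] [-1.70581894 -0.04553638 -2.93874037]
0 [0.004, 0.002, 0.002] [-0.0, 0.0, -0.0001]
5 [0.0, 0.0, 0.008] [0.0022, -0.0052, -0.0001]
10 [-0.002, -0.001, 0.014] [0.0044, -0.0104, -0.0001]
15 [-0.005, -0.002, 0.019] [0.0066, -0.0156, -0.0001]
20 [-0.007, -0.003, 0.024] [0.0088, -0.0208, -0.0001]
25 [-0.009, -0.004, 0.029] [0.011, -0.026, -0.0001]
30 [-0.011, -0.004, 0.034] [0.0133, -0.0312, -0.0001]
35 [-0.013, -0.005, 0.038] [0.0155, -0.0365, -0.0001]
40 [-0.014, -0.006, 0.042] [0.0177, -0.0417, -0.0001]
45 [-0.015, -0.006, 0.046] [0.0199, -0.0469, -0.0001]
```

servo_tool --rot '[[0,0,0],[0,0,0],[0.0023,-0.005,0],[0.0045,-0.0102,0],[0.0067,-0.0154,0],[0.0089,-0.0206,0],[0.0112,-0.0258,0],[0.0134,-0.031,0],[0.0156,-0.0362,0],[0.0178,-0.0414,0]]' --dp '[[0.005,0.002,-0.001],[0.006,0.003,0.001],[0.003,0.001,0.008],[-0.001,0,0.014],[-0.004,-0.001,0.019],[-0.006,-0.002,0.025],[-0.008,-0.003,0.03],[-0.011,-0.004,0.034],[-0.013,-0.005,0.038],[-0.014,-0.006,0.042]]' --gripper '[-1,-1,-1,-1,-1,-1,-1,-1,-1,-1]'

```text
time_s: 28.7
eef_pos: [0.5315, 0.3427, 0.1304]
tcp_rot: [2.957, -0.001, 1.973]
wrist_force: [-0.0, 0.6, -3.7]
finger_gap: 0.0196
gripper_force: 50.0
```

Run:
```python
from mv import *
p,q,s=cur();print(p,s["wrist_force"])
print(balls(capture("scene"),20))
```

```text
[0.53147178 0.34273655 0.13036327] [-6.67752655e-05  5.55894409e-01 -3.72979881e+00]
[(np.int32(299), [242.6, 215.0]), (np.int32(146), [353.0, 288.8])]
```

servo_tool --rot '[[0,0,0],[0,0,0],[0,0,0],[0,0,0],[0,0,0],[0,0,0],[0,0,0],[0,0,0],[0,0,-0.004],[0,0,-0.01]]' --dp '[[-0.01,0,0.01],[-0.02,-0.01,0.03],[-0.03,-0.01,0.06],[-0.03,-0.01,0.1],[-0.03,-0.01,0.14],[-0.03,-0.02,0.18],[-0.03,-0.04,0.22],[-0.03,-0.08,0.24],[-0.03,-0.15,0.25],[-0.03,-0.23,0.25]]' --gripper '[-1,-1,-1,-1,-1,-1,-1,-1,-1,-1]'

```text
time_s: 29.75
eef_pos: [0.5199, 0.2495, 0.2316]
tcp_rot: [2.957, -0.001, 1.91]
wrist_force: [0.5, -0.6, -3.9]
finger_gap: 0.0196
gripper_force: 50.0
```

Run:
```python
from mv import *
p,q,s=cur();print(p)
t,Q=lip_tcp([.60,-.045,.13],-8,-.2);print(t,delta(p,q,t,Q))
print(balls(capture("scene"),20))
```

```text
[0.51989301 0.24947207 0.23157203]
[ 0.50395817 -0.0279678   0.20819285] (array([-0.0398, -0.6936, -0.0584]), array([ 0.0001, -0.0025, -0.0762]))
[(np.int32(290), [242.7, 214.9]), (np.int32(101), [354.5, 211.2]), (np.int32(73), [350.7, 229.7])]
```

servo_tool --rot '[[0,0,-0.006],[0,0,-0.014],[0,0,-0.023],[0,-0.001,-0.032],[0,-0.001,-0.042],[0,-0.001,-0.052],[0,-0.002,-0.061],[0,-0.002,-0.069],[0,-0.002,-0.074],[0,-0.002,-0.076]]' --dp '[[-0.002,-0.065,0],[-0.006,-0.14,0],[-0.01,-0.22,0],[-0.015,-0.31,0],[-0.02,-0.39,0],[-0.025,-0.47,-0.005],[-0.03,-0.55,-0.015],[-0.035,-0.62,-0.03],[-0.038,-0.67,-0.045],[-0.04,-0.692,-0.058]]' --gripper '[-1,-1,-1,-1,-1,-1,-1,-1,-1,-1]'

```text
time_s: 30.8
eef_pos: [0.5031, -0.0282, 0.2071]
tcp_rot: [2.946, 0.001, 1.43]
wrist_force: [0.2, -1.1, -3.9]
finger_gap: 0.0194
gripper_force: 50.0
```

servo_tool --rot '[[0.001,0.008,0],[0.002,0.016,0],[0.0035,0.0228,0],[0.004,0.028,0],[0.005,0.033,0],[0.0057,0.0386,0],[0.0065,0.044,0],[0.007,0.049,0],[0.008,0.0543,0],[0.008,0.0543,0]]' --dp '[[0.016,0,-0.012],[0.032,0,-0.025],[0.048,0,-0.035],[0.056,-0.001,-0.037],[0.064,-0.003,-0.039],[0.071,-0.004,-0.04],[0.08,-0.005,-0.038],[0.088,-0.006,-0.036],[0.097,-0.007,-0.035],[0.097,-0.007,-0.035]]' --gripper '[-1,-1,-1,-1,-1,-1,-1,-1,-1,-1]'

```text
time_s: 31.8
eef_pos: [0.5433, -0.0289, 0.193]
tcp_rot: [-2.992, -0.003, 1.433]
wrist_force: [-0.9, 0.3, -2.7]
finger_gap: 0.0191
gripper_force: 50.0
```

servo_tool --rot '[[0.001,0.008,0],[0.002,0.0158,0],[0.003,0.024,0],[0.0045,0.0315,0],[0.0055,0.04,0],[0.0067,0.0473,0],[0.0067,0.0473,0],[0.0067,0.0473,0],[0.0067,0.0473,0],[0.0067,0.0473,0]]' --dp '[[0.013,-0.002,0.001],[0.027,-0.004,0.002],[0.041,-0.006,0.005],[0.056,-0.008,0.009],[0.07,-0.01,0.014],[0.085,-0.012,0.019],[0.085,-0.012,0.019],[0.085,-0.012,0.019],[0.085,-0.012,0.019],[0.085,-0.012,0.019]]' --gripper '[-1,-1,-1,-1,-1,-1,-1,-1,-1,-1]'

```text
time_s: 32.8
eef_pos: [0.5762, -0.0335, 0.2012]
tcp_rot: [-2.693, -0.003, 1.432]
wrist_force: [-0.2, 0.7, -3.0]
finger_gap: 0.0195
gripper_force: 50.0
```

servo_tool --rot '[[0,-0.01,0],[-0.001,-0.02,0.003],[-0.002,-0.03,0.006],[-0.003,-0.04,0.01],[-0.004,-0.05,0.014],[-0.005,-0.06,0.018],[-0.005,-0.071,0.0217],[-0.005,-0.071,0.0217],[-0.005,-0.071,0.0217],[-0.005,-0.071,0.0217]]' --dp '[[-0.02,0,0.04],[-0.05,0,0.07],[-0.09,0,0.1],[-0.13,0.01,0.13],[-0.17,0.02,0.15],[-0.21,0.03,0.162],[-0.25,0.0344,0.162],[-0.28,0.0344,0.162],[-0.3,0.0344,0.162],[-0.3,0.0344,0.162]]' --gripper '[-1,-1,-1,-1,-1,-1,-1,-1,-1,-1]'

```text
time_s: 33.8
eef_pos: [0.4561, -0.02, 0.2658]
tcp_rot: [-3.138, -0.003, 1.571]
wrist_force: [0.1, -0.4, -2.7]
finger_gap: 0.0198
gripper_force: 50.0
```

Run:
```python
from mv import *
p,q,s=cur();print(p,s["qpos"].round(3),s["wrist_force"])
im=capture("top");cv2.imwrite("pics/t9.png",cv2.resize(im[150:320,280:515,::-1],None,fx=3.4,fy=3.4,interpolation=2));print(balls(im,20,1500))
```

```text
[ 0.45607525 -0.01999185  0.26580585] [-0.306 -0.115  1.856  0.002  1.405 -0.306] [ 0.1017444  -0.43020183 -2.66867418]
[(np.int32(1286), [178.5, 101.8]), (np.int32(1309), [357.3, 103.6]), (np.int32(602), [326.6, 192.5]), (np.int32(35), [323.9, 228.8])]
```

View pics/t9.png

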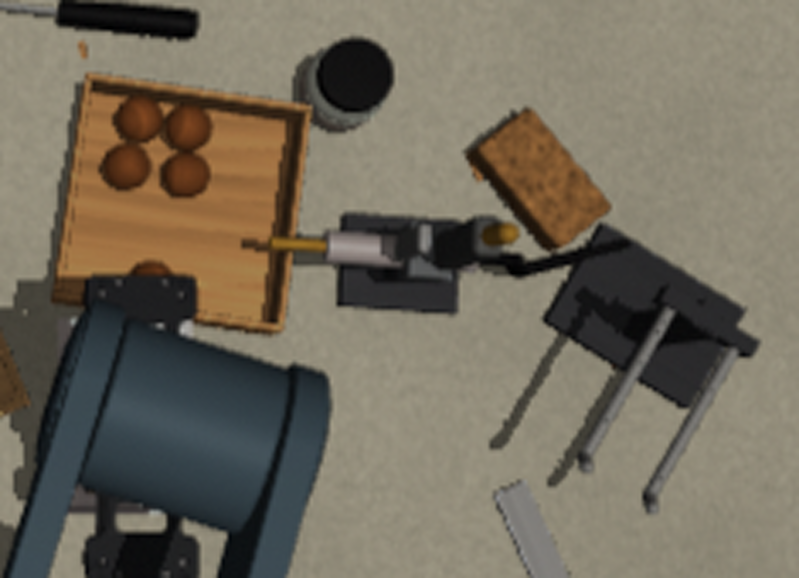

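All five balls are in the crate: four at the far left and one near crop (152,270). Next I'll line the scoop up in front of the prongs.

```bash
cat >> mv.py <<'E'
RS=np.array([.451,-.409]);rx=np.array([.8387,-.5446]);ry=np.array([.5446,.8387])
def rack_tcp(x,z,y=0):
    q=Rt(-33,0); return bar2tcp([*(RS+x*rx+(y-OFF)*ry),z],q),q
E
python3 - <<'E'
from mv import *
p,q,s=cur()
t,Q=rack_tcp(-.13,.195);print(t,delta(p,q,t,Q))
E
```

```text
[ 0.3438751  -0.33526655  0.176     ] (array([-0.2824, -0.7878, -0.2244]), array([-0.0006, -0.0003, -0.0917]))
```

servo_tool --rot '[[0,0,-0.006],[0,0,-0.016],[0,0,-0.028],[0,0,-0.04],[0,0,-0.052],[0,0,-0.064],[0,0,-0.076],[0,0,-0.086],[-0.0006,-0.0003,-0.0917],[-0.0006,-0.0003,-0.0917]]' --dp '[[-0.03,-0.05,0],[-0.07,-0.13,-0.01],[-0.11,-0.24,-0.03],[-0.15,-0.35,-0.06],[-0.19,-0.46,-0.1],[-0.22,-0.57,-0.14],[-0.25,-0.67,-0.18],[-0.27,-0.75,-0.21],[-0.2824,-0.7878,-0.2244],[-0.2824,-0.7878,-0.2244]]' --gripper '[-1,-1,-1,-1,-1,-1,-1,-1,-1,-1]'

```text
time_s: 34.85
eef_pos: [0.3429, -0.3365, 0.1746]
tcp_rot: [-3.139, -0.001, 0.992]
wrist_force: [0.7, 0.2, -3.1]
finger_gap: 0.0193
gripper_force: 50.0
```

Run:
```python
from mv import *
im=capture("top");cv2.imwrite("pics/t10.png",cv2.resize(im[190:340,360:520,::-1],None,fx=4,fy=4,interpolation=2))
p,q,s=cur();print(p,s["wrist_force"])
t,Q=rack_tcp(.01,.193);print(t,delta(p,q,t,Q))
for x,y,z in[(-.18,0,.205)]+[(-.13,k,.205) for k in(-.05,.05)]: u=proj("top",[*(RS+x*rx+y*ry),z]);print(((u-[360,190])*4).round(0))
for x,y,z in[(-.035,.028,.167),(-.035,-.028,.167),(.1,.028,.15),(.1,-.028,.15),(.115,.0,.152)]: u=proj("top",[*(RS+x*rx+y*ry),z]);print(((u-[360,190])*4).round(0))
```

```text
[ 0.34350765 -0.33517603  0.17509204] [ 0.12852936  0.7342832  -4.02054086]
[ 0.4612931  -0.41151055  0.174     ] (array([ 0.2945, -0.1908, -0.0027]), array([-0.0003, -0.0002,  0.0001]))
[310. 609.]
[424. 584.]
[282. 491.]
[371. 377.]
[447. 427.]
[468. 200.]
[543. 248.]
[519. 205.]
```

View pics/t10.png

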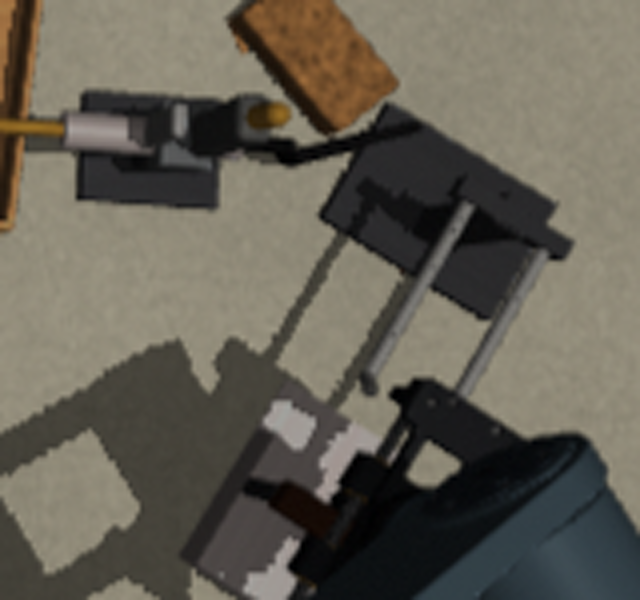

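The prong tip is seen at (371,380) and was predicted at (371,377), and the bar end fits too. Moving in.

servo_tool --rot '[[0,0,0],[0,0,0],[0,0,0],[0,0,0],[0,0,0],[0,0,0],[0,0,0],[0,0,0],[0,0,0],[0,0,0]]' --dp '[[0.03,-0.019,0],[0.065,-0.042,0],[0.105,-0.068,0],[0.145,-0.094,0],[0.185,-0.12,0],[0.22,-0.143,0],[0.255,-0.165,0],[0.28,-0.181,0],[0.2945,-0.1908,0],[0.2945,-0.1908,0]]' --gripper '[-1,-1,-1,-1,-1,-1,-1,-1,-1,-1]'

```text
time_s: 35.9
eef_pos: [0.4626, -0.4105, 0.1761]
tcp_rot: [3.141, 0.0, 0.998]
wrist_force: [0.5, 0.1, -2.8]
finger_gap: 0.0193
gripper_force: 50.0
```

servo_tool --rot '[[0,0,0],[0,0,0],[0,0,0],[0,0,0],[0,0,0],[0,0,0],[0,0,0],[0,0,0],[0,0,0],[0,0,0]]' --dp '[[0,0,-0.01],[0,0,-0.02],[0,0,-0.03],[0,0,-0.04],[0,0,-0.05],[0,0,-0.06],[0,0,-0.068],[0,0,-0.074],[0,0,-0.078],[0,0,-0.08]]' --gripper '[-1,-1,-1,-1,-1,-1,-1,-1,-1,-1]'

```text
time_s: 36.9
eef_pos: [0.4614, -0.4113, 0.1437]
tcp_rot: [3.141, 0.0, 0.996]
wrist_force: [-0.1, -0.7, -2.8]
finger_gap: 0.0193
gripper_force: 50.0
```

servo_tool --rot '[[0,0,0],[0,0,0],[0,0,0],[0,0,0],[0,0,0],[0,0,0],[0,0,0],[0,0,0],[0,0,0],[0,0,0]]' --dp '[[0,0,-0.001],[0,0,-0.002],[0,0,-0.003],[0,0,-0.004],[0,0,-0.005],[0,0,-0.006],[0,0,-0.0065],[0,0,-0.0065],[0,0,-0.0065],[0,0,-0.0065]]' --gripper '[-1,-1,-1,-1,-1,-1,-1,-1,-1,-1]'

```text
time_s: 37.9
eef_pos: [0.4615, -0.4113, 0.1416]
tcp_rot: [3.141, 0.0, 0.996]
wrist_force: [-2.0, 2.0, 1.4]
finger_gap: 0.0195
gripper_force: 50.0
```

servo_tool --rot '[[0,0,0],[0,0,0],[0,0,0],[0,0,0],[0,0,0],[0,0,0],[0,0,0],[0,0,0],[0,0,0],[0,0,0]]' --dp '[[0,0,0],[0,0,0],[0,0,0],[0,0,0],[0,0,0],[0,0,0],[0,0,0],[0,0,0],[0,0,0],[0,0,0]]' --gripper '[-0.3,-0.1,0.1,0.3,0.5,0.5,0.5,0.5,0.5,0.5]'

```text
time_s: 38.9
eef_pos: [0.4614, -0.4113, 0.1412]
tcp_rot: [3.141, 0.0, 0.995]
wrist_force: [0.1, -0.1, -0.2]
finger_gap: 0.0662
gripper_force: 0.0
```

servo_tool --rot '[[0,0,0],[0,0,0],[0,0,0],[0,0,0],[0,0,0],[0,0,0],[0,0,0],[0,0,0],[0,0,0],[0,0,0]]' --dp '[[0,0,0],[0,0,0.02],[0,0,0.05],[0,0,0.09],[0,0,0.14],[0,0,0.2],[0,0,0.26],[0,0,0.33],[0,0,0.38],[0,0,0.4]]' --gripper '[0.5,0.5,0.5,0.5,0.5,0.5,0.5,0.5,0.5,0.5]'

```text
time_s: 39.9
eef_pos: [0.4622, -0.4122, 0.3058]
tcp_rot: [3.136, 0.002, 0.996]
wrist_force: [0.1, 0.3, -0.1]
finger_gap: 0.0664
gripper_force: 0.0
```

servo_tool --rot '[[0,0,0],[0,0,0.01],[0,0,0.02],[0,0,0.03],[0,0,0.04],[0,0,0.05],[0,0,0.06],[0,0,0.07],[0,0,0.08],[0,0,0.08]]' --dp '[[0,0.05,0],[-0.02,0.12,0],[-0.05,0.2,0],[-0.08,0.28,0],[-0.11,0.36,0],[-0.14,0.44,0],[-0.17,0.52,0],[-0.18,0.58,0],[-0.18,0.6,0],[-0.18,0.6,0]]' --gripper '[0.5,0.5,0.5,0.5,0.5,0.5,0.5,0.5,0.5,0.5]'

```text
time_s: 40.9
eef_pos: [0.3893, -0.1702, 0.3016]
tcp_rot: [3.141, 0.001, 1.5]
wrist_force: [-0.0, -0.5, 0.3]
finger_gap: 0.0661
gripper_force: 0.0
```

Run:
```python
from mv import *
p,q,s=cur();print(p,s["qpos"].round(4),s["tcp_rot"])
im=capture("top");a=im[140:320,290:520,::-1]
cv2.imwrite("pics/t11.png",cv2.resize(a,None,fx=3.3,fy=3.3,interpolation=2));print(balls(im,20,1500))
```

```text
[ 0.38925548 -0.17017614  0.30164956] [-6.9320e-01 -2.2550e-01  1.8783e+00  1.0000e-04  1.4876e+00 -6.2270e-01] [3.14059927e+00 6.12021441e-04 1.50035124e+00]
[(np.int32(1303), [178.4, 102.0]), (np.int32(1322), [357.2, 103.7]), (np.int32(448), [326.6, 189.5]), (np.int32(142), [309.9, 197.2]), (np.int32(141), [323.9, 233.2]), (np.int32(276), [471.0, 275.7])]
```

View pics/t11.png

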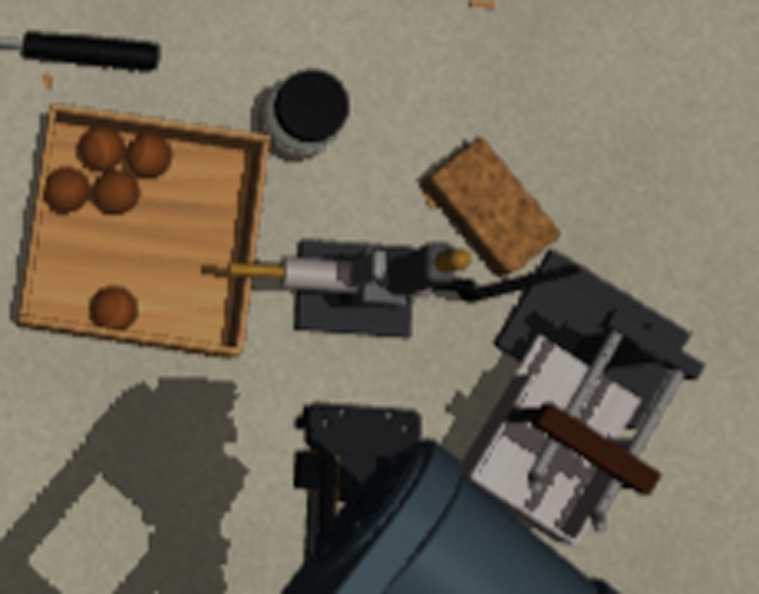

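The scoop hangs across both prongs (bar at crop (600,447)), and all five balls are in the crate. I'll check the arm's reach for the near-horizontal squeeze.

```bash
cat >> mv.py <<'E'
def Rg(theta,phi=-8,s=-1):
    t,f=np.radians([theta,phi]); z=np.array([np.sin(t)*np.cos(f),np.sin(t)*np.sin(f),-np.cos(t)]); y=s*np.array([-np.sin(f),np.cos(f),0]); return R.from_matrix(np.c_[np.cross(y,z),y,z])
E
python3 - <<'E'
from mv import *
D=[([1.1397,.18155,1.6080,1.3538],[.1279,.5600,.2378]),([-.306,-.115,1.856,1.405],[.45608,-.01999,.26581]),([-.6932,-.2255,1.8783,1.4876],[.38926,-.17018,.30165]),([-.25,.56,1.25,1.78],[.58649,-.04026,.20118]),([.15,.27,1.62,1.35],[.52818,.18921,.18287])]
A=[];b=[]
for q,p in D:
    l=-np.sin(q[0])*p[0]+np.cos(q[0])*p[1]; r=np.cos(q[0])*p[0]+np.sin(q[0])*p[1]; a,c,t=q[1],q[1]+q[2],q[1]+q[2]+q[3]; print("lat",l)
    A+=[[1,0,np.sin(a),np.sin(c),np.sin(t)],[0,1,np.cos(a),np.cos(c),np.cos(t)]];b+=[r,p[2]]
x,res,rk,sv=np.linalg.lstsq(np.array(A),np.array(b),rcond=None);print(x,sv,np.array(A)@x-b)
im=capture("top");print("fit",onz("top",(427.9,218.8),.243))
m=cv2.inRange(cv2.cvtColor(im,cv2.COLOR_RGB2HSV),(12,140,90),(28,255,255));n,l,s,c=cv2.connectedComponentsWithStats(m[205:232,395:445]);print([(v[4],(w+[395,205]).round(1)) for v,w in zip(s[1:],c[1:])])
E
```

```text
lat 0.11780736629565199
lat 0.11833128512765462
lat 0.11783454945512362
lat 0.1060915339651146
lat 0.1081551428463729
[-0.00308563  0.22983693  0.40547475  0.5015355   0.28183138] [3.85299223 3.14876536 0.4411723  0.17430686 0.12129169] [-2.99722737e-03  1.76956258e-04  2.51854415e-03  4.31594011e-05
 -1.72713056e-03  4.83191131e-04 -8.48322417e-04 -6.00011369e-04
  3.05413620e-03 -1.03295422e-04]
fit [ 0.5931062  -0.28504698  0.243     ]
[(np.int32(136), array([439.5, 210.5])), (np.int32(21), array([429., 218.]))]
```

```bash
cat > ik.py <<'E'
from mv import *
from scipy.optimize import least_squares
h,L1,L2,L3,lat=.23,.4055,.5015,.2818,.118
def fk(q):
    B=R.from_euler('z',q[0]);c=q[1]+q[2];W=np.array([L1*np.sin(q[1])+L2*np.sin(c),lat,h+L1*np.cos(q[1])+L2*np.cos(c)])
    Q=B*R.from_euler('y',c)*R.from_euler('z',q[3])*R.from_euler('y',q[4])*R.from_euler('z',q[5]+np.pi/2)
    return B.apply(W)+Q.apply([0,0,L3]),Q
def ik(p,Q,q0):
    f=lambda q:np.r_[fk(q)[0]-p,.3*(fk(q)[1]*Q.inv()).as_rotvec(),1e-6*(q-q0)]
    return least_squares(f,q0)
E
python3 - <<'E'
from ik import *
p,q,s=cur();q0=s["qpos"];a=fk(q0);print(a[0]-p,(a[1]*q.inv()).as_rotvec())
pin=np.array([.5945,-.280,.165])
for sg,th in((-1,65),(1,65),(-1,60)):
  Qf=Rg(th,-8,sg);w=(Qf*q.inv()).as_rotvec();print(sg,w/2/np.pi)
  qq=q0.copy()
  ps=np.array([.42,-.2,.30])
  for k in np.linspace(0,1,11):
    Qk=R.from_rotvec(k*w)*q; r=ik(p+(ps-p)*k,Qk,qq);qq=r.x
    if k*10%2<.1:print(k.round(1),qq.round(2),r.cost.round(6))
  for d in(.14,.07,0):
    t=pin+Qf.apply([0,0,.019])-d*np.array([np.cos(np.radians(8)),-np.sin(np.radians(8)),0]);r=ik(t,Qf,qq);qq=r.x;print(d,t.round(3),qq.round(2),r.cost.round(6))
E
```

```text
[ 0.00115355 -0.00069044  0.00066797] [ 2.60750622e-17  2.87205155e-16 -2.22155169e-16]
-1 [ 0.12580595 -0.15586666 -0.22926703]
0.0 [-0.7  -0.23  1.88 -0.    1.49 -0.62] 0.0
0.2 [-0.87 -0.3   1.96  0.25  1.44 -0.53] 0.0
0.4 [-1.03 -0.39  2.08  0.5   1.4  -0.44] 0.0
0.6 [-1.17 -0.51  2.23  0.74  1.35 -0.34] 0.0
0.8 [-1.28 -0.64  2.39  0.97  1.27 -0.2 ] 0.0
1.0 [-1.3  -0.8   2.56  1.18  1.13 -0.01] 0.0
0.14 [ 0.473 -0.263  0.157] [-1.18 -0.15  2.51  1.6   0.9  -0.68] 0.0
0.07 [ 0.542 -0.273  0.157] [-1.01  0.01  2.36  1.75  0.78 -0.71] 0.0
0 [ 0.612 -0.282  0.157] [-0.88  0.16  2.2   1.85  0.69 -0.72] 0.0
1 [-0.15328558 -0.12348675  0.21132495]
0.0 [-0.7  -0.23  1.88 -0.    1.49 -0.62] 0.0
0.2 [-0.68 -0.38  2.02 -0.02  1.26 -0.87] 0.0
0.4 [-0.73 -0.55  2.17  0.06  1.03 -1.22] 0.0
0.6 [-0.87 -0.71  2.33  0.34  0.87 -1.76] 0.0
0.8 [-1.09 -0.83  2.47  0.8   0.9  -2.49] 0.0
1.0 [-1.3  -0.8   2.56  1.18  1.13 -3.15] 0.0
0.14 [ 0.473 -0.263  0.157] [-1.18 -0.15  2.51  1.6   0.9  -3.82] 0.0
0.07 [ 0.542 -0.273  0.157] [-1.01  0.01  2.36  1.75  0.78 -3.85] 0.0
0 [ 0.612 -0.282  0.157] [-0.88  0.16  2.2   1.85  0.69 -3.86] 0.0
-1 [ 0.11633859 -0.14412292 -0.23392477]
0.0 [-0.7  -0.23  1.88 -0.    1.49 -0.62] 0.0
0.2 [-0.85 -0.3   1.95  0.23  1.44 -0.51] 0.0
0.4 [-1.   -0.38  2.06  0.46  1.39 -0.4 ] 0.0
0.6 [-1.13 -0.49  2.2   0.68  1.33 -0.27] 0.0
0.8 [-1.23 -0.62  2.35  0.89  1.24 -0.12] 0.0
1.0 [-1.26 -0.77  2.5   1.06  1.1   0.09] 0.0
0.14 [ 0.472 -0.263  0.156] [-1.15 -0.18  2.48  1.47  0.83 -0.53] 0.0
0.07 [ 0.541 -0.273  0.156] [-0.99 -0.01  2.33  1.6   0.71 -0.55] 0.0
0 [ 0.611 -0.282  0.156] [-0.86  0.14  2.16  1.68  0.61 -0.55] 0.0
```

Run:
```python
from ik import *
p,q,s=cur();qq=s["qpos"];Qf=Rg(65,-8,-1);w=(Qf*q.inv()).as_rotvec();e=np.array([np.cos(np.radians(8)),-np.sin(np.radians(8)),0])
pin=np.array([.5945,-.280,.165]);ps=np.array([.54,-.26,.33])
for k in np.linspace(0,1,6):
    r=ik(p+(ps-p)*min(1,2*k),R.from_rotvec(k*w)*q,qq);qq=r.x;print(k,qq.round(2),r.cost.round(7))
for d in(.055,.0):
    t=pin+Qf.apply([0,0,.019])-d*e;r=ik(t,Qf,qq);qq=r.x;print(d,t.round(4),qq.round(2),r.cost.round(7))
print((ps-p)/.4)
```

```text
0.0 [-0.7  -0.23  1.88 -0.    1.49 -0.62] 0.0
0.2 [-0.82 -0.14  1.8   0.25  1.43 -0.48] 0.0
0.4 [-0.9  -0.07  1.77  0.49  1.32 -0.33] 0.0
0.6000000000000001 [-0.96 -0.1   1.86  0.73  1.17 -0.2 ] 0.0
0.8 [-1.01 -0.22  2.05  0.99  1.   -0.12] 0.0
1.0 [-0.99 -0.32  2.23  1.28  0.79 -0.05] 0.0
0.055 [ 0.5571 -0.2747  0.157 ] [-0.98  0.05  2.32  1.78  0.76 -0.72] 0.0
0.0 [ 0.6116 -0.2824  0.157 ] [-0.88  0.16  2.2   1.85  0.69 -0.72] 0.0
[ 0.3763761  -0.22130947  0.07126382]
```

servo_tool --rot '[[0.0063,-0.0078,-0.0115],[0.0126,-0.0156,-0.0229],[0.0189,-0.0234,-0.0344],[0.0252,-0.0312,-0.0459],[0.0315,-0.039,-0.0573],[0.0377,-0.0468,-0.0688],[0.044,-0.0546,-0.0802],[0.0503,-0.0624,-0.0917],[0.0566,-0.0702,-0.1032],[0.0629,-0.0779,-0.1146]]' --dp '[[0.037,-0.022,0.007],[0.075,-0.044,0.014],[0.112,-0.066,0.021],[0.15,-0.088,0.028],[0.187,-0.11,0.035],[0.225,-0.132,0.043],[0.262,-0.154,0.05],[0.3,-0.177,0.057],[0.338,-0.2,0.064],[0.376,-0.221,0.071]]' --gripper '[1,1,1,1,1,1,1,1,1,1]'

```text
time_s: 42.0
eef_pos: [0.5401, -0.2617, 0.3295]
tcp_rot: [2.846, -0.55, 0.831]
wrist_force: [-1.0, 0.1, 0.3]
finger_gap: 0.0878
gripper_force: 0.0
```

servo_tool --rot '[[0.0063,-0.0078,-0.0115],[0.0126,-0.0156,-0.0229],[0.0189,-0.0234,-0.0344],[0.0252,-0.0312,-0.0459],[0.0315,-0.039,-0.0573],[0.0377,-0.0468,-0.0688],[0.044,-0.0546,-0.0802],[0.0503,-0.0624,-0.0917],[0.0566,-0.0702,-0.1032],[0.0629,-0.0779,-0.1146]]' --dp '[[0,0,0],[0,0,0],[0,0,0],[0,0,0],[0,0,0],[0,0,0],[0,0,0],[0,0,0],[0,0,0],[0,0,0]]' --gripper '[1,1,1,1,1,1,1,1,1,1]'

```text
time_s: 43.0
eef_pos: [0.5393, -0.2611, 0.3294]
tcp_rot: [-3.137, -1.136, -0.148]
wrist_force: [0.7, -0.1, -0.1]
finger_gap: 0.088
gripper_force: 0.0
```

Run:
```python
from ik import *
p,q,s=cur();Qf=Rg(65,-8,-1);e=np.array([np.cos(np.radians(8)),-np.sin(np.radians(8)),0]);pin=np.array([.5945,-.280,.165])
print(p,s["qpos"].round(2),s["wrist_force"])
for d in(.055,0): t=pin+Qf.apply([0,0,.019])-d*e;print(d,t,delta(p,q,t,Qf))
# wrist camera: check brass / grip location if visible
c=get_calibration("wrist");im=capture("wrist");cv2.imwrite("pics/w1.png",im[:,:,::-1])
for z in(.243,.215,.165):print(proj("wrist",[.5945,-.2875,z],c))
m=cv2.inRange(cv2.cvtColor(im,cv2.COLOR_RGB2HSV),(12,140,90),(28,255,255));n,l,st,ct=cv2.connectedComponentsWithStats(m);print([(v.tolist(),w.round(0)) for v,w in zip(st[1:],ct[1:]) if v[4]>80])
```

```text
[ 0.53927683 -0.2611215   0.32935003] [-1.06 -0.29  2.24  1.32  0.84 -0.14] [ 0.69255384 -0.07585675 -0.07418949]
0.055 [ 0.55708752 -0.27474202  0.15697025] (array([ 0.0445, -0.0341, -0.4309]), array([-0.0003,  0.0003,  0.0006]))
0 [ 0.61155227 -0.28239654  0.15697025] (array([ 0.1807, -0.0532, -0.4309]), array([-0.0003,  0.0003,  0.0006]))
[295.72234616 276.02175566]
[294.5068806  294.59660638]
[292.69167048 322.33680561]
[([167, 183, 33, 21, 171], array([183., 195.]))]
```

servo_tool --rot '[[0,0,0],[0,0,0],[0,0,0],[0,0,0],[0,0,0],[0,0,0],[0,0,0],[0,0,0],[0,0,0],[0,0,0]]' --dp '[[0.01,-0.008,-0.03],[0.02,-0.016,-0.08],[0.03,-0.024,-0.14],[0.04,-0.03,-0.2],[0.0445,-0.0341,-0.26],[0.0445,-0.0341,-0.32],[0.0445,-0.0341,-0.37],[0.0445,-0.0341,-0.41],[0.0445,-0.0341,-0.43],[0.0445,-0.0341,-0.43]]' --gripper '[1,1,1,1,1,1,1,1,1,1]'

```text
time_s: 44.05
eef_pos: [0.5573, -0.2738, 0.156]
tcp_rot: [-3.139, -1.133, -0.141]
wrist_force: [0.3, 0.2, -0.6]
finger_gap: 0.0878
gripper_force: 0.0
```

Run:
```python
from ik import *
p,q,s=cur();Qf=Rg(65,-8,-1);pin=np.array([.5945,-.280,.165])
print(p,s["qpos"].round(2),s["wrist_force"])
t=pin+Qf.apply([0,0,.019]);print(t,delta(p,q,t,Qf))
im=capture("top");m=cv2.inRange(cv2.cvtColor(im,cv2.COLOR_RGB2HSV),(0,130,30),(13,255,110));print(balls(im,20,1500))
```

```text
[ 0.5573082  -0.27381466  0.15597425] [-1.03  0.2   2.26  1.82  0.81 -0.83] [ 0.29217232  0.19792513 -0.60962693]
[ 0.61155227 -0.28239654  0.15697025] (array([ 0.1356, -0.0215,  0.0025]), array([-0.0002, -0.0002, -0.0002]))
[(np.int32(1312), [178.4, 102.1]), (np.int32(1332), [357.2, 103.8]), (np.int32(457), [326.6, 189.4]), (np.int32(144), [309.9, 197.2]), (np.int32(144), [324.0, 233.2]), (np.int32(268), [471.4, 275.9])]
```

servo_tool --rot '[[0,0,0],[0,0,0],[0,0,0],[0,0,0],[0,0,0],[0,0,0],[0,0,0],[0,0,0],[0,0,0],[0,0,0]]' --dp '[[0.01,-0.002,0],[0.025,-0.004,0],[0.045,-0.007,0],[0.065,-0.01,0],[0.085,-0.013,0],[0.105,-0.017,0],[0.12,-0.019,0],[0.13,-0.021,0],[0.1356,-0.0215,0],[0.1356,-0.0215,0]]' --gripper '[1,1,1,1,1,1,1,1,1,1]'

```text
time_s: 45.1
eef_pos: [0.612, -0.2818, 0.1575]
tcp_rot: [3.139, -1.135, -0.136]
wrist_force: [0.2, 0.3, -0.4]
finger_gap: 0.0882
gripper_force: 0.0
```

servo_tool --rot '[[0,0,0],[0,0,0],[0,0,0],[0,0,0],[0,0,0],[0,0,0],[0,0,0],[0,0,0],[0,0,0],[0,0,0]]' --dp '[[0,0,0],[0,0,0],[0,0,0],[0,0,0],[0,0,0],[0,0,0],[0,0,0],[0,0,0],[0,0,0],[0,0,0]]' --gripper '[0.3,0.2,0.1,0,0,-0.1,-0.2,-0.3,-0.4,-0.4]' --grip_force 25

```text
time_s: 46.1
eef_pos: [0.6123, -0.2794, 0.1573]
tcp_rot: [-3.141, -1.135, -0.134]
wrist_force: [7.9, 7.5, -0.5]
finger_gap: 0.0381
gripper_force: 24.1
```

servo_tool --rot '[[0,0,0],[0,0,0],[0,0,0],[0,0,0],[0,0,0],[0,0,0],[0,0,0],[0,0,0],[0,0,0],[0,0,0]]' --dp '[[0,0,0],[0,0,0],[0,0,0],[0,0,0],[0,0,0],[0,0,0],[0,0,0],[0,0,0],[0,0,0],[0,0,0]]' --gripper '[-1,-1,-1,-1,-1,-1,-1,-1,-1,-1]' --grip_force 40

```text
time_s: 47.1
eef_pos: [0.6122, -0.2797, 0.1573]
tcp_rot: [3.142, -1.135, -0.134]
wrist_force: [7.0, 6.4, -1.8]
finger_gap: 0.0372
gripper_force: 38.3
```

servo_tool --rot '[[0,0,0],[0,0,0],[0,0,0],[0,0,0],[0,0,0],[0,0,0],[0,0,0],[0,0,0],[0,0,0],[0,0,0]]' --dp '[[0,0,0],[0,0,0],[0,0,0],[0,0,0],[0,0,0],[0,0,0],[0,0,0],[0,0,0],[0,0,0],[0,0,0]]' --gripper '[1,1,1,1,1,1,1,1,1,1]'

```text
time_s: 48.1
eef_pos: [0.6118, -0.2821, 0.1576]
tcp_rot: [3.139, -1.135, -0.136]
wrist_force: [-1.3, -0.0, 0.3]
finger_gap: 0.0884
gripper_force: 0.0
```

servo_tool --rot '[[0,0,0],[0,0,0],[0,0,0],[0,0,0],[0,0,0],[0,0,0],[0,0,0],[0,0,0],[0,0,0],[0,0,0]]' --dp '[[-0.01,0.002,0],[-0.03,0.005,0],[-0.055,0.009,0],[-0.08,0.013,0],[-0.105,0.017,0],[-0.13,0.02,0],[-0.135,0.021,0.03],[-0.135,0.021,0.08],[-0.135,0.021,0.14],[-0.135,0.021,0.2]]' --gripper '[1,1,1,1,1,1,1,1,1,1]'

```text
time_s: 49.1
eef_pos: [0.557, -0.2734, 0.238]
tcp_rot: [3.14, -1.134, -0.138]
wrist_force: [0.5, 0.3, 0.2]
finger_gap: 0.088
gripper_force: 0.0
```

servo_tool --rot '[[0,0,0],[0,0,0],[0,0,0],[0,0,0],[0,0,0],[0,0,0],[0,0,0],[0,0,0],[0,0,0],[0,0,0]]' --dp '[[0,0,0.05],[0,0,0.1],[0,0,0.15],[0,0,0.2],[0,0.02,0.25],[0,0.05,0.25],[0,0.1,0.25],[0,0.15,0.25],[0,0.2,0.25],[0,0.2,0.25]]' --gripper '[1,1,1,1,1,1,1,1,1,1]'

```text
time_s: 50.1
eef_pos: [0.5571, -0.1904, 0.3355]
tcp_rot: [3.141, -1.133, -0.135]
wrist_force: [-0.5, 0.6, -0.5]
finger_gap: 0.0881
gripper_force: 0.0
```

Run:
```python
from ik import *
p,q,s=cur();print(s["time_s"],p,s["wrist_force"],s["finger_gap"])
im=capture("top");b=balls(im,20,1500);print(b)
for a,c in b:
    if 295<c[0]<372 and 150<c[1]<250: print(a,onz("top",c,.026).round(3))
sc=capture("scene");print(balls(sc,20,1500))
o=cv2.imread("pics/top0.png")[:,:,::-1]
d=cv2.absdiff(im,o).max(2)>40
for n,(x0,x1,y0,y1) in dict(wax=(370,398,160,190),sander=(418,460,182,222),gouge=(425,480,290,395),crate=(294,372,172,248)).items(): print(n,d[y0:y1,x0:x1].mean().round(3))
```

```text
50.1 [ 0.55711165 -0.19044966  0.33548294] [-0.48313621  0.57906723 -0.47848496] 0.08814322911510233
[(np.int32(1306), [178.4, 102.1]), (np.int32(1322), [357.2, 103.7]), (np.int32(595), [322.5, 191.3]), (np.int32(143), [324.0, 233.1]), (np.int32(276), [471.0, 275.7])]
595 [ 0.697 -0.052  0.026]
143 [ 0.576 -0.056  0.026]
[(np.int32(59), [251.6, 112.7]), (np.int32(93), [273.0, 204.2]), (np.int32(245), [241.5, 216.4])]
wax 0.0
sander 0.0
gouge 0.09
crate 0.159
```

```bash
python3 -c "
from rig import robot
print(robot.job_done())"
```

```text
the job is handed in; nothing more can be done
None
```

I handed the job in after about 50 s of the allowed 210 s: all five balls are in the crate, the scoop hangs by its bar across both prongs, and the blow gun's trigger was squeezed (finger gap 37 mm, the fully squeezed size) and released; no verdict was returned.

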